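# Load the eared plate into the engraving stand and pin it in register

## Task

Set the engraving stand up for the next job: take the flat eared plate that carries the wooden block, push its two ears down between the spring clips of the sloping stand, with its hole over the hole in the stand, until the plate lies flat on the bed all over. Then take the knobbed taper pin from the tool block and push it through the plate and the bed until its collar lies flush on the plate, and let go. Leave the other tools on the bench where they are.

Things in the scene. Friction and masses are not known exactly. Their poses are not given: they have to be found in the camera images.
- bed: Steel bed of the engraving stand, 90 x 216 x 14 mm, fixed, sloping 35 deg to face up and towards the robot. Origin: centre of its top face, 85 mm above the bench. x up the slope, y level along the bed (left seen from the robot), z square out of it. Stand's place and yaw vary, slope not. The plate, once home, has its origin and axes on these; pushing it home takes 10 to 20 N square to the bed.
- slot_l (a point): Slot at the bed's +y end: bed frame (0, 95.5, 0) mm, between two dark posts 24 mm high (|x| 16.5 to 34.5, y 83.5 to 105; inner top edges bevelled 4 mm), open above and at its end. Lined with two spring leaves, y 87.5 to 103.5: faces at |x| = 8.5 mm, flaring out to 15 mm at their tops 29 mm above the bed; each gives way sideways, 1300 N/m, up to 4.5 mm.
- slot_r (a point): The like slot at the bed's -y end: bed frame (0, -95.5, 0) mm. The plate (160 mm without ears) fits between the posts of the two ends with 3.5 mm play each way along y. The clips resist most where the ears spread the flares, about 20 mm above the bed, and hold a plate left half way.
- bed_hole (a point): Centre of the 15 mm through hole in the bed, at its top face: bed frame (0, 60, 0) mm. Free space below. There is none at the other end.
- plate: Eared work plate, loose, flat on the bench at first: aluminium 70 (x) x 160 (y) x 8 mm, with an ear 22 mm wide, 18 mm long amid each short end (196 mm over ears). On its middle a square wooden block 50 x 50 mm, 36 mm high (top 44 mm above the underside) with a 2 mm brass disc on top: grip it there, across either pair of faces. 0.36 kg. Origin: centre of the underside; y towards its hole; z up.
- plate_hole (a point): Centre of the 15 mm through hole in the plate, at the plate's top face: plate frame (0, 60, 8) mm. The wooden block's nearest face is 35 mm away.
- pin: Taper pin, loose, 90 mm long, 0.1 kg, at first upright in the tool block. Round about z, which runs from tip to knob; its yaw means nothing. Origin: on the axis at the collar's underside. Shank below: 14 mm across for 22 mm, then tapering to 5 mm at the tip, 46 mm down. Above: steel collar 28 mm across, 6 high, neck 14 across to 14 mm. Home, its origin is 8 mm square above the bed's hole.
- pin_knob (a point): Middle of the pin's black knurled knob, to grip it by: 29 mm above the pin's origin; the knob is 26 mm across and 30 mm high. Over the plate there is room for fingers on the up-slope and down-slope sides of the knob, not along the bed's length, where the wooden block stands.
- block: Wooden tool block, fixed, 70 (x) x 120 (y) x 60 mm high. Origin: centre of the underside. The pin's hole, 17 mm wide, 50 deep, is at y = -35 mm; the pin's collar rests on the top face. Two gravers with mushroom handles and a punch stand at y = +14 to +55 mm, at most 103 mm above the bench: leave them.
- bench_block: Bystander, loose: square steel bench block 64 x 64 x 19 mm, no ears, no hole. Origin: centre of the underside.
- ring_clamp: Bystander, loose: wooden ring clamp 160 x 34 x 28 mm lying along its x. Origin: underside, near the middle.
- pliers: Bystander, loose: flat-nose pliers with black handles, 143 x 54 x 12 mm, jaws to +x. Origin: under the rivet, 42 mm from the jaws' tips.
- doming_block: Bystander, loose: dark steel doming cube of 50 mm. Origin: centre of the underside.
- hammer: Bystander, loose: hammer 240 mm long, handle to its -x, head at +x, 26 mm high. Origin: under the middle of its length.
- brush: Bystander, loose: bench brush 200 x 42 x 20 mm lying along its x. Origin: under the middle of its length.
Mind the look-alikes: they are no part of the job. What is shaped like the pin but green or pink is not meant. Several things look just like the plate: the one meant starts farthest to the robot's left.

How it is judged:
By the outcome, as a careful person would: the job done as asked, in the order asked, and still so for the second after the job is handed in, with the robot touching nothing.
It also fails if it takes over 64 s, if anything falls off the work surface, if the arm or the gripper's body presses on something with over 40 N, if the wrist force passes 120 N, or if a joint passes its speed limit or range.

## Robot

A 6-joint arm with a two-finger parallel gripper is mounted at the origin on the work surface. World frame = base frame: x ahead of the robot, y to its left, z up, the work surface at z = 0. Lengths are in m, angles in rad, forces in N, time in s.
With the tool pointing down it reaches from about 0.25 to 0.725 m from the base axis. Payload 4 kg.
Tool frame: the origin (TCP) lies midway between the tips of the shut fingers; the grasp point (between the pads) lies bot.tcp_to_grasp behind it (bot.tcp_to_grasp is the distance from the TCP to the grasp point, in m); z points along the fingers, y is the line along which they close (so a half turn about z gives the same grasp; the last joint's range is limited). The gripper opens to 85 mm and grips with 20 to 120 N. Pads are 22 mm wide; open, the fingers measure 114 mm over their backs; the gripper's body (76 mm by 85 mm) begins 54 mm behind the grasp point. The pads swing forward as they close: fully open they stand 13 mm farther back than shut.
Start: joints at [1.15, 0.241, 0.005, 1.335, 0, 1.571], TCP at [0.204, 0.456, 0.209] pointing down, gripper open.
Joint ranges: [-2.72, 2.72], [-1.05, 1.87], [-1.09, 1.28], [-1.99, 2.15], [-1.42, 1.44], [-3.14, 3.14]. Speed limits (rad/s): [2.79, 2.79, 3.14, 3.14, 3.14, 3.14].

## Interface

Orientations are given as a unit quaternion [x, y, z, w].
In Python, from workcell import readout, camera, bot gives the robot as it stands. The module is installed in compiled form; this text tells all that it offers.
- The arm moves only by the tool jog_arm, never from a script. Its argument "motion" is a list of rows, each an object of numbers: "x", "y", "z": the shift along the tool's x, y, z in mm; "spin": the turn about the tool's z in degrees; "fingers": the closure, from -1 (fully open) to 1 (shut). A call has 1 to 8 rows; each row is the pose to reach, as a shift and turn from the pose commanded when the call began, along the tool's axes at that moment; what a row does not reach only later rows make up. A row lasts 1/8 s, in which the tool goes at most 62.5 mm and 10.7 degrees, less where a joint would pass 70% of its speed; a pose out of reach is approached as far as the arm can. A call with a gripper value outside its range is refused whole. The fingers move at their own pace and stop on an object; the grip force is fixed at half the most. Time passes only in rows, so rows that repeat a pose let the fingers close. It gives the time, the measured TCP pose, the force, the opening and the grip force at its end, in the units of the state.
- readout.get_obs(): the state, without advancing time (a new reading comes with each control period).
- camera(name): name is "side" or "top" or "wrist"; returns a dict with "pixels" (420x560x3 uint8, red, green, blue), "K" (3x3 intrinsics, pixels), "rvec" (rotation vector, rad) and "tvec" (3), from world to camera coordinates, as OpenCV has them. Camera axes: x right, y down, z forward; pixel columns grow to the right and rows downward; lengths in m; the calibration is good to about 2 mm. A picture is of the moment at which its call begins. There is no depth.
- bot.job_done(): hands the job in; it is judged then, once.
The state is a dict: "clock": time; "joint_pos": joint angles; "joint_vel": joint speeds; "tau": joint torques, N m; "eef_pos": TCP position; "tool_rot": TCP orientation; "ft_force": force on the tool from outside, world axes, zero at the start; "ft_torque": the same for the moment, N m; "grip_width": finger opening in m; "grasp_force": force on a finger pad.
Only numpy, scipy, OpenCV 4.12 (cv2) and the standard library are available. Lean on these libraries where they do the work, as an engineer would, in place of code of your own. Each camera call takes 0.05 s, during which the arm holds its last target. There are 200 camera calls.

## Working session

There is one attempt and no reset: what is moved stays moved. The work goes in short steps, Python scripts to look and compute and a tool call to move; the robot and the scene stay as the last step left them, time stands still between calls to the robot, and variables do not carry over. Pictures are saved under pics/ and viewed, at most 10 in all, crops included, and the job is handed in when it is done.

Besides the shell and the picture viewer there is one more tool, called as a command line: name --argument value ..., lists and objects as JSON in quotes. jog_arm: Moves the arm, as the interface text tells. Its arguments: {"type":"object","properties":{"motion":{"type":"array"}},"required":["motion"]}

```bash
mkdir -p pics; ls
cat > h.py <<'E'
import numpy as np, cv2
from scipy.spatial.transform import Rotation as R
from workcell import readout, camera, bot
def save(c,n): cv2.imwrite('pics/'+n+'.png',cv2.cvtColor(c['pixels'],cv2.COLOR_RGB2BGR))
def ray(c,u,v):
    M=cv2.Rodrigues(np.array(c['rvec'],float))[0]; t=np.array(c['tvec'],float).ravel()
    d=M.T@np.linalg.solve(np.array(c['K']),[u,v,1.]); return -M.T@t,d
def onz(c,u,v,z):
    o,d=ray(c,u,v); return o+d*(z-o[2])/d[2]
def onplane(c,u,v,p,n):
    o,d=ray(c,u,v); return o+d*(np.dot(n,p-o)/np.dot(n,d))
def proj(c,P):
    return cv2.projectPoints(np.array(P,float).reshape(-1,1,3),np.array(c['rvec'],float),np.array(c['tvec'],float),np.array(c['K'],float),None)[0].reshape(-1,2)
E
python3 - <<'E'
from h import *
import pickle
D={}
for n in('top','side'):
    c=camera(n);save(c,n+'0');D[n]=c
    print(n,ray(c,280,210),np.array(c['K'])[0])
pickle.dump(D,open('d0.pkl','wb'))
o=readout.get_obs();print(o,bot.tcp_to_grasp)
E
```

```text
pics
top (array([0.36283364, 0.02164906, 1.19927591]), array([ 0.13506363, -0.02354217, -0.99059348])) [408.34016425   0.         280.58093784]
side (array([0.37369612, 1.03806979, 0.9222132 ]), array([ 0.13865762, -0.77281447, -0.61953394])) [473.41863826   0.         287.55413857]
{'clock': 0.1, 'joint_pos': array([ 1.14999168e+00,  2.41375636e-01,  3.86620214e-03,  1.33519187e+00,
       -1.74857325e-05,  1.57082909e+00]), 'joint_vel': array([-0.0002594 , -0.00036307,  0.00544209,  0.00279009, -0.00150835,
       -0.000349  ]), 'tau': array([ 2.34830286e-04, -3.73137903e+01,  2.53010559e+01,  1.08399871e-02,
        1.25402383e-05,  3.17741929e-06]), 'eef_pos': array([0.20400674, 0.45582832, 0.2079858 ]), 'tool_rot': array([ 2.08869285e-01,  9.77943104e-01, -9.33313999e-04, -1.90365440e-04]), 'ft_force': array([ 0.16019321, -0.1847864 , -0.1497489 ]), 'ft_torque': array([ 0.0407338 , -0.05110018,  0.00906668]), 'grasp_force': 0.0, 'grip_width': 0.08541254566755549} 0.0187
```

View pics/top0.png

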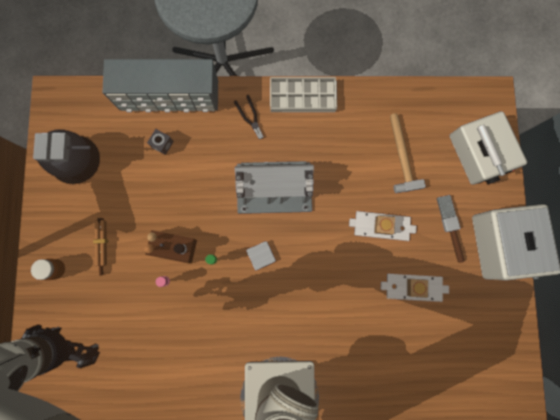

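View pics/side0.png

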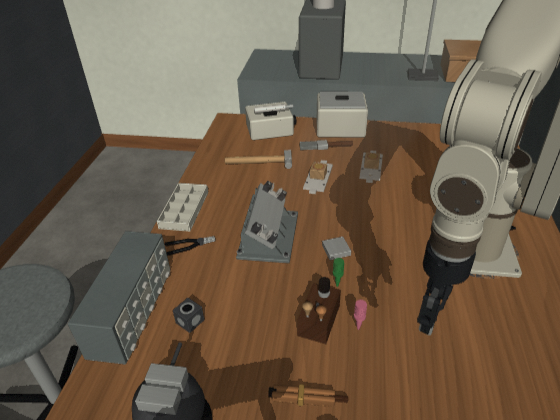

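The top view has +x up and +y to the left. The stand is at (275,188), plates at (383,226) and (415,288), and the block with the pin at (170,247), pin knob near (180,249). The plate at (383,226) is the one farther left. The side view confirms this: stand at (268,220), plate at (318,176), dark knob at (324,288).

Run:
```python
from h import *
import pickle
D=pickle.load(open('d0.pkl','rb'))
t=cv2.cvtColor(D['top']['pixels'],cv2.COLOR_RGB2BGR);s=cv2.cvtColor(D['side']['pixels'],cv2.COLOR_RGB2BGR)
f=lambda im,x,y,w,h,k:cv2.resize(im[y:y+h,x:x+w],(w*k,h*k),interpolation=cv2.INTER_CUBIC)
a=f(t,228,155,100,65,4);b=f(t,340,200,100,65,4);c=f(s,235,170,100,65,4);d=f(t,130,220,100,65,4)
cv2.imwrite('pics/crop1.png',np.vstack([np.hstack([a,b]),np.hstack([c,d])]))
for n,uv,z in(('plate',(386,226),.046),('plate2',(419,288),.046),('standbase',(275,188),.085),('knob',(180,249),.09),('blk',(171,247),.06)): print(n,onz(D['top'],*uv,z))
```

```text
plate [ 0.47192798 -0.30775983  0.046     ]
plate2 [ 0.29725475 -0.39238708  0.046     ]
standbase [0.57648028 0.00843544 0.085     ]
knob [0.41008848 0.2653313  0.09      ]
blk [0.41709507 0.29678348 0.06      ]
```

View pics/crop1.png

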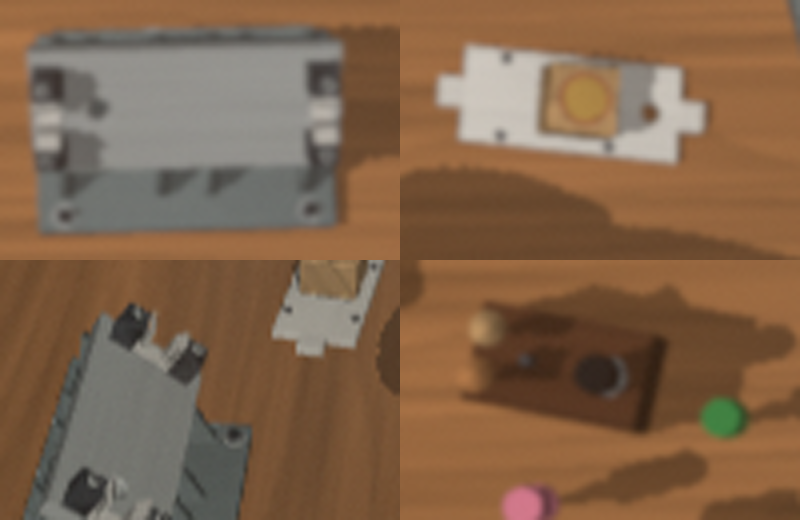

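The crop shows the plate's hole at its right (−y) end, about (402.5,228.7) in the full image. The bed hole is at the left (+y) end, about (252,182), so the plate needs about half a turn. The tool can't tilt, so I'll grip across the plate's y faces and let the plate pivot onto the slope.

```bash
cat >> h.py <<'E'
def yaw():
    y=R.from_quat(readout.get_obs()['tool_rot']).as_matrix()[:,1]; return np.degrees(np.arctan2(y[1],y[0]))
def go(p,psi=None):
    "tool-frame mm and spin to bring TCP to p, tool y to world angle psi"
    o=readout.get_obs();M=R.from_quat(o['tool_rot']).as_matrix()
    s=None if psi is None else round(-(psi-yaw()),1)
    print('move',np.round(1000*M.T@(np.array(p)-o['eef_pos']),1),'spin',s,'clock',o['clock'])
E
python3 - <<'E'
from h import *
import pickle
D=pickle.load(open('d0.pkl','rb'));t=D['top'];im=t['pixels']
hsv=cv2.cvtColor(im,cv2.COLOR_RGB2HSV)
m=((hsv[...,1]<70)&(hsv[...,2]>110)).astype(np.uint8)
m2=np.zeros_like(m);m2[200:250,345:420]=m[200:250,345:420]
cn=max(cv2.findContours(m2,0,2)[0],key=cv2.contourArea)[:,0,:]
P=np.array([onz(t,u,v,.008)[:2] for u,v in cn])*1000
r=cv2.minAreaRect(P.astype(np.float32));print('plate rect mm',r)
# brass disc
b=((hsv[...,0]>15)&(hsv[...,0]<26)&(hsv[...,1]>120)&(hsv[...,2]>110)).astype(np.uint8);b2=b*0;b2[210:240,370:402]=b[210:240,370:402]
ys,xs=np.nonzero(b2);print('disc',len(xs),onz(t,xs.mean()+0,ys.mean(),.046))
print('hole',onz(t,402.5,228.7,.008))
f=lambda u,v,z:np.round(1000*onz(t,228+u/4,155+v/4,z),1)
print('bed up L,R',f(30,45,.1108),f(342,42,.1108)); print('bed lo',f(38,168,.0592),f(335,166,.0592)); print('hole',f(97,107,.085))
print('blk knob', f(0,0,0)*0+np.round(1000*onz(t,130+(598-400)/4,220+(373-260)/4,.104)))
go([.472,-.308,.209],-95.7)
E
```

```text
plate rect mm ((477.00543212890625, -307.9585876464844), (199.09185791015625, 72.3210220336914), 83.41260528564453)
disc 95 [ 0.47693368 -0.30775544  0.046     ]
hole [ 0.46715694 -0.36717075  0.008     ]
bed up L,R [632.4 115.9 110.8] [633.6 -97.2 110.8]
bed lo [556.2 114.3  59.2] [556.3 -95.9  59.2]
hole [594.5  71.5  85. ]
blk knob [411. 264. 104.]
move [-5.567e+02 -5.877e+02  1.000e-01] spin 161.6 clock 0.1
```

jog_arm --motion '[{"x": -60,"y": -20,"z": 0,"spin": 10},{"x": -110,"y": -60,"z": 0,"spin": 20},{"x": -150,"y": -110,"z": 0,"spin": 30},{"x": -190,"y": -160,"z": 0,"spin": 40},{"x": -230,"y": -205,"z": 0,"spin": 50},{"x": -270,"y": -250,"z": 0,"spin": 60},{"x": -310,"y": -300,"z": 0,"spin": 70},{"x": -350,"y": -345,"z": 0,"spin": 80}]'

```text
validation failed for argument at $.mo...
```

Run:
```python
from h import *
c=camera('wrist');save(c,'w1')
go([.477,-.308,.209],-96.6); o=readout.get_obs();print(o['joint_pos'],yaw(),o['eef_pos'],ray(c,280,210))
```

```text
move [-5.612e+02 -5.858e+02  1.000e-01] spin 162.5 clock 0.15
[1.14999921e+00 2.41253772e-01 4.03078406e-03 1.33520643e+00
 9.56196398e-06 1.57081545e+00] 65.88900558838746 [0.20402876 0.4559083  0.20810947] (array([0.14000595, 0.4833572 , 0.3727027 ]), array([ 0.25490868, -0.11009593, -0.96069708]))
```

jog_arm --motion '[{"x": -60,"y": -20,"z": 0,"spin": 10,"fingers": -1},{"x": -110,"y": -60,"z": 0,"spin": 20,"fingers": -1},{"x": -150,"y": -110,"z": 0,"spin": 30,"fingers": -1},{"x": -190,"y": -160,"z": 0,"spin": 40,"fingers": -1},{"x": -230,"y": -205,"z": 0,"spin": 50,"fingers": -1},{"x": -270,"y": -250,"z": 0,"spin": 60,"fingers": -1},{"x": -310,"y": -300,"z": 0,"spin": 70,"fingers": -1},{"x": -350,"y": -345,"z": 0,"spin": 80,"fingers": -1}]'

```text
clock: 1.15
eef_pos: [0.3828, -0.0035, 0.2089]
tool_rot: [0.79, 0.613, 0.0, 0.0]
ft_force: [1.2, 0.5, 0.2]
grip_width: 0.0852
grasp_force: 0.0
```

Run:
```python
from h import *
go([.477,-.308,.209],-96.6); o=readout.get_obs();print(o['joint_pos'],yaw(),o['eef_pos'])
```

```text
move [-2.714e+02  1.671e+02 -1.000e-01] spin 82.2 clock 1.15
[-9.25962040e-03  6.99424752e-03 -2.65645972e-01  1.29748822e+00
  2.41075672e-04  1.81352921e+00] -14.4381090283773 [ 0.38281725 -0.00346625  0.20889828]
```

jog_arm --motion '[{"x": -34,"y": 21,"z": 0,"spin": 10,"fingers": -1},{"x": -68,"y": 42,"z": 0,"spin": 20,"fingers": -1},{"x": -102,"y": 63,"z": 0,"spin": 30,"fingers": -1},{"x": -136,"y": 84,"z": 0,"spin": 40,"fingers": -1},{"x": -170,"y": 105,"z": 0,"spin": 50.5,"fingers": -1},{"x": -204,"y": 126,"z": 0,"spin": 61,"fingers": -1},{"x": -238,"y": 147,"z": 0,"spin": 71.6,"fingers": -1},{"x": -271.4,"y": 167,"z": 0,"spin": 82.2,"fingers": -1}]'

```text
clock: 2.15
eef_pos: [0.4786, -0.3066, 0.2083]
tool_rot: [0.998, -0.058, -0.0, -0.0]
ft_force: [0.7, -0.4, 0.5]
grip_width: 0.0852
grasp_force: 0.0
```

Run:
```python
from h import *
import pickle
c=camera('wrist');save(c,'w2');pickle.dump(c,open('w2.pkl','wb'))
go([.477,-.308,.209],-96.6); o=readout.get_obs();print(yaw(),o['eef_pos'],proj(c,[[.477,-.308,.046],[.470,-.3676,.008]]))
```

```text
move [-3.1 -2.8 -1.4] spin -0.5 clock 2.2
-97.09138883012399 [ 0.47973877 -0.31116487  0.20762227] [[278.6097511  184.01753291]
 [339.18305896 175.97294006]]
```

View pics/w2.png

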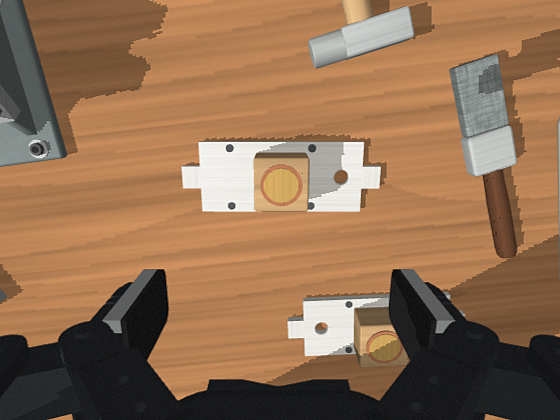

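The wrist view shows our plate centred at (281,185), with its hole at (341,177). Both are within 2 px of the prediction. The look-alike is at the bottom right.

Run:
```python
from h import *
c=camera('wrist');h=cv2.cvtColor(c['pixels'],cv2.COLOR_RGB2HSV)
m=((h[...,1]<60)&(h[...,2]>70)).astype(np.uint8);m[250:]=0;m[:,:150]=0;m[:,410:]=0;m[:110]=0
cn=max(cv2.findContours(m,0,2)[0],key=cv2.contourArea)[:,0,:]
P=np.array([onz(c,u,v,.008)[:2] for u,v in cn])*1000
print(cv2.minAreaRect(P.astype(np.float32)))
b=((h[...,0]>20)&(h[...,1]>130)&(h[...,0]<30)).astype(np.uint8);b[:150]=0;b[220:]=0;b[:,:240]=0;b[:,320:]=0
ys,xs=np.nonzero(b);print(len(xs),xs.mean(),ys.mean(),onz(c,xs.mean(),ys.mean(),.046))
go([.477,-.308,.06],-96.6)
```

```text
((475.92340087890625, -309.9811096191406), (196.2242431640625, 70.47307586669922), 83.24750518798828)
1 259.0 189.0 [ 0.47603466 -0.29519627  0.046     ]
move [ -1.9  -0.5 147.5] spin -0.0 clock 2.25
```

jog_arm --motion '[{"x": -2.7,"y": 1.6,"z": 50,"spin": 0,"fingers": -1},{"x": -2.7,"y": 1.6,"z": 100,"spin": 0,"fingers": -1},{"x": -2.7,"y": 1.6,"z": 140,"spin": 0,"fingers": -1},{"x": -2.7,"y": 1.6,"z": 170,"spin": 0,"fingers": -1},{"x": -2.7,"y": 1.6,"z": 190,"spin": 0,"fingers": -1},{"x": -2.7,"y": 1.6,"z": 193,"spin": 0,"fingers": -1},{"x": -2.7,"y": 1.6,"z": 193,"spin": 0,"fingers": -1},{"x": -2.7,"y": 1.6,"z": 193,"spin": 0,"fingers": 1}]'

```text
clock: 3.25
eef_pos: [0.4766, -0.3071, 0.0171]
tool_rot: [0.998, -0.055, 0.001, 0.001]
ft_force: [1.2, 0.8, -0.3]
grip_width: 0.0698
grasp_force: 0.0
```

jog_arm --motion '[{"x": 0,"y": 0,"z": 0,"spin": 0,"fingers": 1},{"x": 0,"y": 0,"z": 0,"spin": 0,"fingers": 1},{"x": 0,"y": 0,"z": 0,"spin": 0,"fingers": 1},{"x": 0,"y": 0,"z": 0,"spin": 0,"fingers": 1},{"x": 0,"y": 0,"z": 0,"spin": 0,"fingers": 1},{"x": 0,"y": 0,"z": 0,"spin": 0,"fingers": 1}]'

```text
clock: 4.0
eef_pos: [0.4765, -0.3075, 0.0177]
tool_rot: [0.998, -0.055, 0.001, 0.001]
ft_force: [-2.1, 0.3, 6.7]
grip_width: 0.0461
grasp_force: 60.3
```

jog_arm --motion '[{"x": 0,"y": 0,"z": -10,"spin": 0,"fingers": 1},{"x": 0,"y": 0,"z": -40,"spin": 0,"fingers": 1},{"x": 0,"y": 0,"z": -80,"spin": 0,"fingers": 1},{"x": 0,"y": 0,"z": -130,"spin": 0,"fingers": 1},{"x": 0,"y": 0,"z": -170,"spin": 0,"fingers": 1},{"x": 0,"y": 0,"z": -200,"spin": 0,"fingers": 1},{"x": 0,"y": 0,"z": -200,"spin": 0,"fingers": 1}]'

```text
clock: 4.88
eef_pos: [0.477, -0.3075, 0.2185]
tool_rot: [0.998, -0.055, 0.002, 0.001]
ft_force: [0.1, -0.8, -3.7]
grip_width: 0.0457
grasp_force: 62.1
```

Run:
```python
from h import *
c=camera('wrist');save(c,'w3')
go([.50,.01,.25],90)
```

```text
move [ -10.9 -317.6  -34. ] spin -186.3 clock 4.925
```

View pics/w3.png

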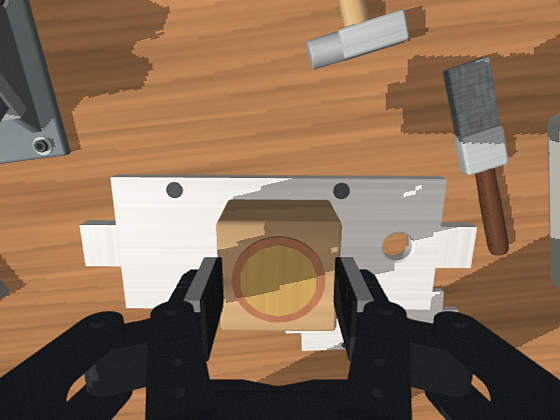

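jog_arm --motion '[{"x": 0,"y": -10,"z": -8,"spin": -10,"fingers": 1},{"x": 0,"y": -28,"z": -16,"spin": -20,"fingers": 1},{"x": 0,"y": -46,"z": -25,"spin": -30,"fingers": 1},{"x": 0,"y": -64,"z": -33,"spin": -40,"fingers": 1},{"x": 0,"y": -82,"z": -34,"spin": -50,"fingers": 1},{"x": -2,"y": -100,"z": -34,"spin": -60,"fingers": 1},{"x": -4,"y": -118,"z": -34,"spin": -70,"fingers": 1},{"x": -5,"y": -135,"z": -34,"spin": -80,"fingers": 1}]'

```text
clock: 5.92
eef_pos: [0.4841, -0.1708, 0.247]
tool_rot: [0.799, 0.602, -0.001, -0.002]
ft_force: [0.4, -0.7, -3.9]
grip_width: 0.0456
grasp_force: 62.0
```

Run:
```python
from h import *
go([.50,.01,.25],90)
```

```text
move [178.2 -34.5  -2.8] spin -106.0 clock 5.925
```

jog_arm --motion '[{"x": 20,"y": -4,"z": -1,"spin": -10,"fingers": 1},{"x": 40,"y": -8,"z": -2,"spin": -20,"fingers": 1},{"x": 60,"y": -12,"z": -2,"spin": -30,"fingers": 1},{"x": 85,"y": -16,"z": -2,"spin": -40,"fingers": 1},{"x": 110,"y": -20,"z": -2,"spin": -50,"fingers": 1},{"x": 135,"y": -25,"z": -2,"spin": -60,"fingers": 1},{"x": 160,"y": -30,"z": -2,"spin": -70,"fingers": 1},{"x": 178,"y": -34.5,"z": -2,"spin": -80,"fingers": 1}]'

```text
clock: 6.92
eef_pos: [0.501, 0.0096, 0.249]
tool_rot: [0.224, 0.974, -0.001, -0.003]
ft_force: [-0.5, -1.3, -3.2]
grip_width: 0.0449
grasp_force: 62.0
```

jog_arm --motion '[{"x": 0,"y": 0,"z": 0,"spin": -10,"fingers": 1},{"x": 0,"y": 0,"z": 0,"spin": -20,"fingers": 1},{"x": 0,"y": 0,"z": 0,"spin": -26,"fingers": 1},{"x": 0,"y": 0,"z": 0,"spin": -26,"fingers": 1}]'

```text
clock: 7.42
eef_pos: [0.5012, 0.0086, 0.2494]
tool_rot: [0.003, 1.0, -0.0, -0.002]
ft_force: [0.7, 0.3, -2.7]
grip_width: 0.0454
grasp_force: 62.0
```

Run:
```python
from h import *
c=camera('wrist');save(c,'w4');o=readout.get_obs()
import pickle;pickle.dump((c,o['eef_pos'],o['tool_rot']),open('w4.pkl','wb'))
print(yaw(),o['eef_pos'],o['joint_pos'])
```

```text
89.58718060794729 [0.50139466 0.00854885 0.24983277] [1.70249869e-02 2.33276631e-01 1.01727912e-01 1.44307127e+00
 3.61626400e-05 2.42300834e-02]
```

View pics/w4.png

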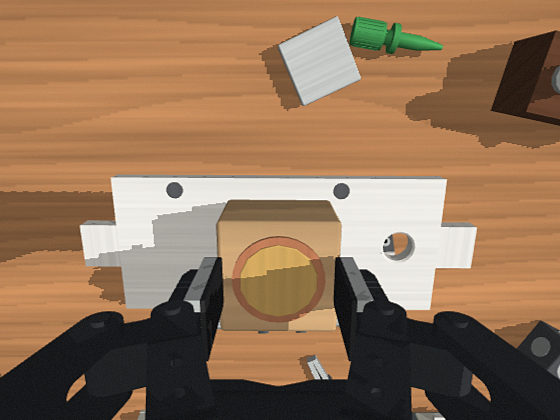

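The wrist view shows the plate held level, with its hole now on the +y side at (397,246), but the plate hides the stand. I'll refine the bed pose from the initial top and side images.

Run:
```python
from h import *
import pickle
D=pickle.load(open('d0.pkl','rb'));c0=np.array([.5945,.0095,.085])
Rb=R.from_euler('y',-35,degrees=True).as_matrix();n=Rb[:,2]
for nm in('top','side'):
    c=D[nm];im=c['pixels'];hsv=cv2.cvtColor(im,cv2.COLOR_RGB2HSV).astype(float);g=cv2.cvtColor(im,cv2.COLOR_RGB2GRAY).astype(float);S=hsv[...,1]
    def edge(a,b,ch,sgn):  # a,b bed-frame mm points; find strongest step along the line
        k=np.linspace(0,1,161);P=np.array(a)+k[:,None]*(np.array(b)-np.array(a))
        uv=proj(c,c0+(P/1000)@Rb.T).astype(np.float32)
        s=cv2.remap(ch.astype(np.float32),uv[:,0],uv[:,1],cv2.INTER_LINEAR).ravel()
        s=np.convolve(np.pad(s,8,mode='edge'),np.ones(17)/17,'valid')  # smooth
        d=s[10:]-s[:-10];i=np.argmax(d*sgn);return np.round(P[i+5],1),round(float(d[i]))
    for x in(-42,-38,-25,0,25,38,42):
        print(nm,'x',x,'L',edge([x,95,0],[x,125,0],S,1),'R',edge([x,-95,0],[x,-125,0],S,1))
    for y in(-70,-40,0,30,50):
        print(nm,'y',y,'up',edge([32,y,0],[60,y,0],g,-1),'lo',edge([-32,y,0],[-60,y,0],g,-1))
    p=proj(c,[c0+Rb@[0,.06,0]])[0];u,v=p.astype(int)
    q=g[v-5:v+6,u-5:u+6];w=np.clip(np.median(q)-8-q,0,None);yy,xx=np.mgrid[v-5:v+6,u-5:u+6]
    print(nm,'hole bed mm',1000*Rb.T@(onplane(c,(w*xx).sum()/w.sum(),(w*yy).sum()/w.sum(),c0,n)-c0))
# grip: plate in tool
c,e,q=pickle.load(open('w4.pkl','rb'));dz=e[2]-.0177
print('tcp',e,'disc',onz(c,279,279,dz+.046),'hole',onz(c,397.5,246.5,dz+.008),'ears',onz(c,81,245,dz+.008),onz(c,475.5,246,dz+.008),'corners',onz(c,111,177,dz+.008),onz(c,446,178,dz+.008))
```

```text
top x -42 L (array([-42. , 107.2,   0. ]), 31) R (array([ -42. , -105.3,    0. ]), 29)
top x -38 L (array([-38. , 107.4,   0. ]), 32) R (array([ -38. , -106.4,    0. ]), 31)
top x -25 L (array([-25. , 109.6,   0. ]), 37) R (array([ -25. , -108.5,    0. ]), 32)
top x 0 L (array([  0. , 110.2,   0. ]), 30) R (array([   0. , -108.3,    0. ]), 33)
top x 25 L (array([ 25. , 109.8,   0. ]), 31) R (array([  25. , -104.8,    0. ]), 30)
top x 38 L (array([ 38. , 110.2,   0. ]), 33) R (array([  38., -107.,    0.]), 31)
top x 42 L (array([ 42. , 109.6,   0. ]), 32) R (array([  42., -107.,    0.]), 31)
top y -70 up (array([ 47., -70.,   0.]), -12) lo (array([-43.6, -70. ,   0. ]), -8)
top y -40 up (array([ 47., -40.,   0.]), -13) lo (array([-44.8, -40. ,   0. ]), -11)
top y 0 up (array([45.5,  0. ,  0. ]), -14) lo (array([-46.,   0.,   0.]), -14)
top y 30 up (array([44.8, 30. ,  0. ]), -12) lo (array([-45.7,  30. ,   0. ]), -7)
top y 50 up (array([44.6, 50. ,  0. ]), -11) lo (array([-45.7,  50. ,   0. ]), -7)
top hole bed mm [5.30050074e+00 6.70936689e+01 4.22163511e-14]
side x -42 L (array([-42
[... 651 characters left out ...]
   0. ]), -11)
side y -40 up (array([ 46.4, -40. ,   0. ]), -13) lo (array([-43.7, -40. ,   0. ]), -7)
side y 0 up (array([46.9,  0. ,  0. ]), -12) lo (array([-44.1,   0. ,   0. ]), -10)
side y 30 up (array([46.4, 30. ,  0. ]), -13) lo (array([-43.9,  30. ,   0. ]), -10)
side y 50 up (array([45.1, 50. ,  0. ]), -15) lo (array([-43.9,  50. ,   0. ]), -8)
side hole bed mm [ 1.08973130e+01  7.33489135e+01 -5.52494232e-14]
tcp [0.50139466 0.00854885 0.24983277] disc [0.49914451 0.00784855 0.27813277] hole [0.50052526 0.06699138 0.24013277] ears [ 0.49880654 -0.09059519  0.24013277] [0.50048596 0.10583085 0.24013277] corners [ 0.46458634 -0.07132951  0.24013277] [0.46598518 0.08716408 0.24013277]
```

jog_arm --motion '[{"x": -25,"y": 1,"z": 20,"spin": -0.7,"fingers": 1},{"x": -47.6,"y": 2.1,"z": 45,"spin": -1.4,"fingers": 1},{"x": -47.6,"y": 2.1,"z": 70,"spin": -1.4,"fingers": 1},{"x": -47.6,"y": 2.1,"z": 82,"spin": -1.4,"fingers": 1},{"x": -47.6,"y": 2.1,"z": 82,"spin": -1.4,"fingers": 1},{"x": -47.6,"y": 2.1,"z": 82,"spin": -1.4,"fingers": 1}]'

```text
clock: 8.22
eef_pos: [0.5506, 0.0104, 0.1709]
tool_rot: [-0.009, 1.0, 0.0, 0.001]
ft_force: [-0.3, -0.5, -3.3]
grip_width: 0.0456
grasp_force: 62.1
```

Run:
```python
from h import *
go([.5825,.0108,.1196],90.9)
c=camera('side');o=readout.get_obs();print(o['eef_pos'],yaw(),o['ft_force'])
im=cv2.cvtColor(c['pixels'],cv2.COLOR_RGB2BGR)
t=camera('top');ti=cv2.cvtColor(t['pixels'],cv2.COLOR_RGB2BGR)
f=lambda im,x,y,w,h,k:cv2.resize(im[y:y+h,x:x+w],(w*k,h*k),interpolation=cv2.INTER_CUBIC)
cv2.imwrite('pics/v5.png',np.hstack([f(im,230,160,80,110,5),f(ti,230,140,80,110,5)]))
```

```text
move [-31.8  -0.2  51.3] spin 0.2 clock 8.225
[0.55081374 0.01038432 0.17115543] 91.07428564486527 [-0.06931279  0.06998401 -3.94682058]
```

View pics/v5.png

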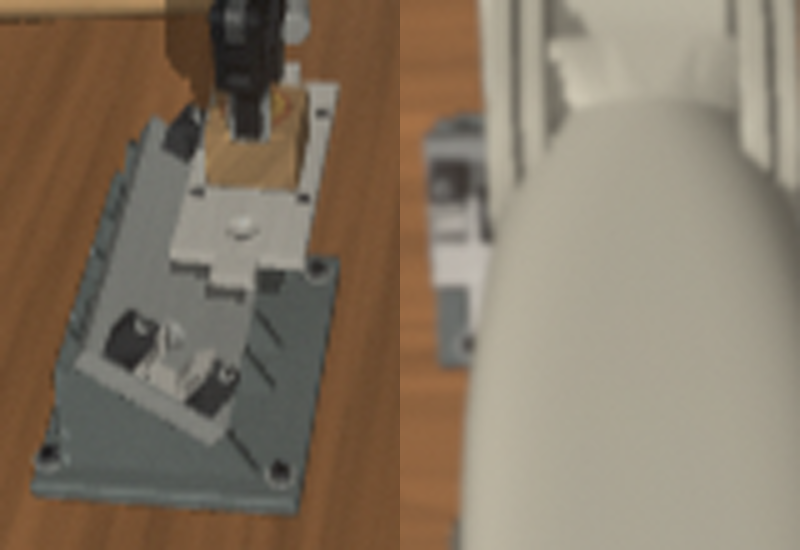

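The side view shows the level plate above and downslope of the clips, with its ear at about (233,285) heading for the slot at (170,360). I'll go down along the bed normal.

jog_arm --motion '[{"x": -8,"y": 0,"z": 12.5,"spin": 0,"fingers": 1},{"x": -16,"y": 0,"z": 25,"spin": 0,"fingers": 1},{"x": -22,"y": 0,"z": 35,"spin": 0,"fingers": 1},{"x": -28,"y": 0,"z": 44,"spin": 0,"fingers": 1},{"x": -31.5,"y": 0,"z": 50,"spin": 0,"fingers": 1},{"x": -31.5,"y": 0,"z": 50,"spin": 0,"fingers": 1},{"x": -31.5,"y": 0,"z": 50,"spin": 0,"fingers": 1}]'

```text
clock: 9.2
eef_pos: [0.5808, 0.011, 0.1193]
tool_rot: [-0.01, 1.0, 0.0, -0.001]
ft_force: [-2.1, -0.2, -3.6]
grip_width: 0.0453
grasp_force: 61.8
```

Run:
```python
from h import *
go([.5825,.0108,.1196],90.9);go([.5746,.011,.0978],90.9);print(readout.get_obs()['ft_force'],readout.get_obs()['ft_torque'])
```

```text
move [-1.7 -0.2 -0.3] spin 0.2 clock 9.2
move [ 6.2  0.1 21.5] spin 0.2 clock 9.2
[-2.07625405 -0.18134453 -3.63451099] [0.03191851 0.72704292 0.03429628]
```

jog_arm --motion '[{"x": 0.5,"y": 0,"z": 3,"spin": 0,"fingers": 1},{"x": 1,"y": 0,"z": 5,"spin": 0,"fingers": 1},{"x": 2,"y": 0,"z": 7,"spin": 0,"fingers": 1},{"x": 2.5,"y": 0,"z": 9,"spin": 0,"fingers": 1},{"x": 3,"y": 0,"z": 10,"spin": 0,"fingers": 1},{"x": 3,"y": 0,"z": 10,"spin": 0,"fingers": 1}]'

```text
clock: 9.95
eef_pos: [0.5775, 0.0109, 0.1156]
tool_rot: [-0.01, 1.0, 0.0, 0.001]
ft_force: [-16.6, -0.5, 25.6]
grip_width: 0.0452
grasp_force: 74.7
```

```bash
cat > look.py <<'E'
from h import *
import sys
c=camera('side');im=cv2.cvtColor(c['pixels'],cv2.COLOR_RGB2BGR)
x,y,w,h,k=map(int,sys.argv[2:7])
cv2.imwrite('pics/'+sys.argv[1]+'.png',cv2.resize(im[y:y+h,x:x+w],(w*k,h*k),interpolation=cv2.INTER_CUBIC))
o=readout.get_obs();print(o['eef_pos'],o['ft_force'],o['ft_torque'])
E
python3 look.py v6 230 160 80 100 6
```

```text
[0.5775067  0.01088839 0.11560261] [-15.83994042  -0.49976605  25.15607733] [-0.00800099  3.52685009  0.12964104]
```

View pics/v6.png

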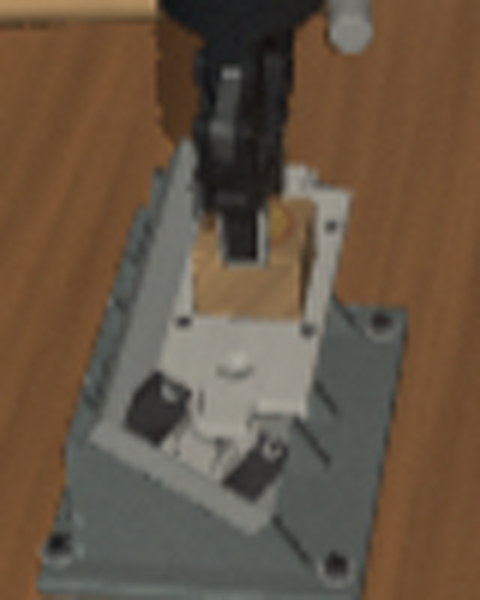

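The ear has entered between the clips and the upslope edge is on the bed, still tilted. I'll continue pressing in small steps.

jog_arm --motion '[{"x": 0.5,"y": 0,"z": 2,"spin": 0,"fingers": 1},{"x": 1,"y": 0,"z": 4,"spin": 0,"fingers": 1},{"x": 2,"y": 0,"z": 6,"spin": 0,"fingers": 1},{"x": 2,"y": 0,"z": 6,"spin": 0,"fingers": 1}]'

```text
clock: 10.5
eef_pos: [0.576, 0.0109, 0.1138]
tool_rot: [-0.01, 1.0, 0.0, 0.003]
ft_force: [-23.8, -0.7, 44.3]
grip_width: 0.0451
grasp_force: 79.9
```

The grip holds too firmly for the plate to pivot. I'll ease off, let go so it settles into the clips, then press with the shut fingers.

jog_arm --motion '[{"x": -1,"y": 0,"z": -4,"spin": 0,"fingers": 1},{"x": -2,"y": 0,"z": -8,"spin": 0,"fingers": 1},{"x": -2,"y": 0,"z": -8,"spin": 0,"fingers": 1},{"x": -2,"y": 0,"z": -8,"spin": 0,"fingers": -0.1},{"x": -2,"y": 0,"z": -8,"spin": 0,"fingers": -0.5},{"x": -2,"y": 0,"z": -8,"spin": 0,"fingers": -1},{"x": -2,"y": 0,"z": -8,"spin": 0,"fingers": -1}]'

```text
clock: 11.38
eef_pos: [0.5794, 0.0109, 0.1121]
tool_rot: [-0.009, 1.0, -0.0, 0.001]
ft_force: [-0.3, 0.2, -0.3]
grip_width: 0.0853
grasp_force: 0.0
```

jog_arm --motion '[{"x": 0,"y": 0,"z": -20,"spin": 0,"fingers": -1},{"x": 0,"y": 0,"z": -50,"spin": 0,"fingers": -1},{"x": 0,"y": 0,"z": -75,"spin": 0,"fingers": 0},{"x": 40,"y": 0,"z": -75,"spin": 0,"fingers": 1},{"x": 80,"y": 0,"z": -75,"spin": 0,"fingers": 1}]'

```text
clock: 12.0
eef_pos: [0.4985, 0.0094, 0.1868]
tool_rot: [-0.01, 1.0, -0.0, 0.001]
ft_force: [-0.2, -0.1, -0.9]
grip_width: 0.0323
grasp_force: 0.0
```

```bash
python3 look.py v7 230 160 80 100 6
```

```text
[0.49156247 0.00926478 0.18589765] [-5.62877857  0.64645967 -1.31543442] [-0.04306742  0.44778424  0.03812182]
```

View pics/v7.png

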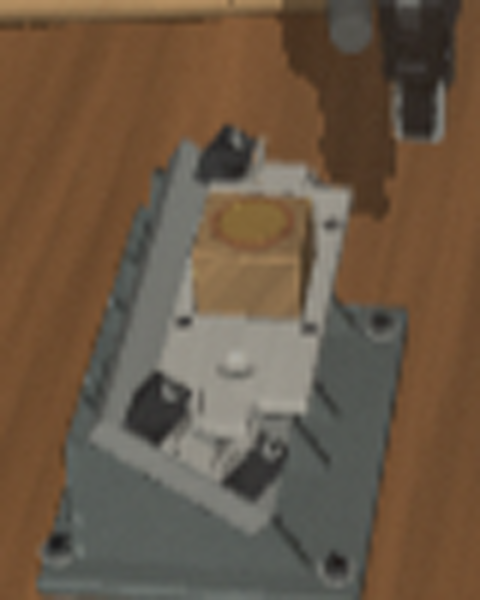

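The plate sits in both slots, upslope edge down and downslope side still raised. Disc centre is at about (271.7,196.7). I'll work out its tilt from a few marked points.

```bash
cat > fit.py <<'E'
from h import *
import pickle
from scipy.optimize import least_squares
D=pickle.load(open('d0.pkl','rb'));c=D['side']
C=np.array([.595,.0105,.085]);RB=(R.from_euler('z',.9,degrees=True)*R.from_euler('y',-35,degrees=True))
def fit(pts,off,k):
    M=np.array([p[0] for p in pts],float)/1000;uv=np.array([p[1] for p in pts],float)/k+off
    def f(q): # bed-frame x,y,z mm and tilt deg about y
        W=C+RB.apply(np.array(q[:3])/1000+R.from_euler('y',q[3],degrees=True).apply(M));return (proj(c,W)-uv).ravel()
    s=least_squares(f,[0,0,10,20],loss='soft_l1');print('x,y,z,tilt',np.round(s.x,1),'res px',np.round(s.fun.reshape(-1,2),1).tolist());return s.x
E
python3 - <<'E'
from fit import *
fit([((0,0,46),(250,221)),((0,60,8),(237,363)),((25,25,44),(196,257)),((-25,25,44),(305,260)),((25,25,8),(196,312)),((-25,25,8),(301,319)),((-35,80,8),(306,413)),((-35,-80,8),(350,188)),((35,80,8),(160,377))],(230,160),6)
E
```

```text
x,y,z,tilt [-14.4 -27.3  -0.5  33. ] res px [[1.1, -0.1], [0.1, 0.0], [-0.1, -1.0], [-0.5, 0.1], [0.1, -0.1], [0.1, 0.3], [0.1, -2.5], [0.0, 0.7], [-0.8, 1.1]]
```

```bash
sed -i 's/return (proj(c,W)-uv).ravel()/return np.r_[(proj(c,W)-uv).ravel(),q[1]*1.0]/; s/np.round(s.fun.reshape/np.round(s.fun[:-1].reshape/' fit.py
python3 - <<'E'
from fit import *
P=[((0,0,46),(250,221)),((0,60,8),(237,363)),((25,25,44),(196,257)),((-25,25,44),(305,260)),((25,25,8),(196,312)),((-25,25,8),(301,319)),((-35,80,8),(306,413)),((-35,-80,8),(350,188)),((35,80,8),(160,377))]
x=fit(P,(230,160),6)
for q in([-2,0,20,35],[0,0,10,17],[0,0,0,0]):
    W=C+RB.apply(np.array(q[:3])/1000+R.from_euler('y',q[3],degrees=True).apply(np.array([p[0] for p in P])/1000.))
    print(q,np.round((proj(c,W)-(230,160))*6).astype(int).tolist())
E
```

```text
x,y,z,tilt [-5.8 -0.  20.  32.3] res px [[1.2, -0.4], [-0.1, 0.4], [-0.3, -1.2], [-0.2, 0.1], [-0.2, -0.1], [0.2, 0.6], [0.3, -1.9], [0.3, 0.4], [-1.3, 1.5]]
[-2, 0, 20, 35] [[246, 214], [229, 361], [183, 247], [292, 254], [187, 309], [295, 316], [300, 395], [345, 184], [144, 384]]
[0, 0, 10, 17] [[261, 231], [219, 373], [199, 251], [304, 284], [179, 308], [282, 341], [286, 425], [332, 213], [137, 378]]
[0, 0, 0, 0] [[276, 257], [212, 388], [220, 265], [311, 320], [179, 313], [269, 366], [269, 455], [317, 242], [139, 378]]
```

Run:
```python
from h import *
go([.556,.0105,.155],90.9);o=readout.get_obs();print(o['eef_pos'],o['grip_width'])
```

```text
move [-64.7   0.   30.4] spin 0.2 clock 12.05
[0.49156247 0.00926478 0.18589765] 0.02402392091324549
```

jog_arm --motion '[{"x": 0,"y": 0,"z": 0,"spin": 0,"fingers": 1},{"x": -30,"y": 0,"z": 0,"spin": 0,"fingers": 1},{"x": -56,"y": 0,"z": 0,"spin": 0,"fingers": 1},{"x": -56,"y": 0,"z": 15,"spin": 0,"fingers": 1},{"x": -56,"y": 0,"z": 30,"spin": 0,"fingers": 1},{"x": -56,"y": 0,"z": 30,"spin": 0,"fingers": 1},{"x": -56,"y": 0,"z": 30,"spin": 0,"fingers": 1}]'

```text
clock: 12.92
eef_pos: [0.5541, 0.0105, 0.1568]
tool_rot: [-0.01, 1.0, 0.0, -0.0]
ft_force: [1.0, -0.1, 0.4]
grip_width: 0.0002
grasp_force: 0.0
```

jog_arm --motion '[{"x": -1,"y": 0,"z": 8,"spin": 0,"fingers": 1},{"x": -1,"y": 0,"z": 15,"spin": 0,"fingers": 1},{"x": -1,"y": 0,"z": 20,"spin": 0,"fingers": 1},{"x": -1,"y": 0,"z": 24,"spin": 0,"fingers": 1},{"x": -1,"y": 0,"z": 24,"spin": 0,"fingers": 1}]'

```text
clock: 13.55
eef_pos: [0.5553, 0.0105, 0.1324]
tool_rot: [-0.01, 1.0, 0.0, -0.0]
ft_force: [-0.3, 0.1, 0.7]
grip_width: -0.0004
grasp_force: 0.0
```

jog_arm --motion '[{"x": 0,"y": 0,"z": 4,"spin": 0,"fingers": 1},{"x": 0,"y": 0,"z": 7,"spin": 0,"fingers": 1},{"x": 0,"y": 0,"z": 10,"spin": 0,"fingers": 1},{"x": 0,"y": 0,"z": 10,"spin": 0,"fingers": 1}]'

```text
clock: 14.05
eef_pos: [0.5553, 0.0105, 0.1225]
tool_rot: [-0.01, 1.0, -0.0, -0.0]
ft_force: [0.0, 0.7, 0.4]
grip_width: 0.0001
grasp_force: 0.0
```

```bash
python3 look.py v8 230 160 80 100 6;python3 - <<'E'
from fit import *
from h import *
c=camera('side');h=cv2.cvtColor(c['pixels'],cv2.COLOR_RGB2HSV).astype(int)
m=((h[...,1]<60)&(h[...,2]>150)).astype(np.uint8);m[:160]=0;m[262:]=0;m[:,:230]=0;m[:,310:]=0
ys,xs=np.nonzero(m);print('white px',len(xs),((xs.mean()-230)*6,(ys.mean()-160)*6))
b=((h[...,0]>14)&(h[...,0]<28)&(h[...,1]>90)&(h[...,2]>90)).astype(np.uint8);b[:185]=0;b[225:]=0;b[:,:255]=0;b[:,292:]=0
n,l,s,ce=cv2.connectedComponentsWithStats(b);print(s[1:],ce[1:])
E
```

```text
[0.55546528 0.01047755 0.12267002] [-0.32997263 -0.18762395  0.14995636] [-0.01114076  0.02563579 -0.01531026]
white px 303 (np.float64(239.98019801980183), np.float64(358.51485148514854))
[[286 190   1   1   1]
 [262 192  19  21 288]] [[286.         190.        ]
 [270.61111111 202.92013889]]
```

jog_arm --motion '[{"x": 0,"y": 0,"z": -20,"spin": 0,"fingers": 1},{"x": 30,"y": 0,"z": -50,"spin": 0,"fingers": 1},{"x": 80,"y": 0,"z": -60,"spin": 0,"fingers": 1},{"x": 110,"y": 0,"z": -60,"spin": 0,"fingers": 1}]'

```text
clock: 14.65
eef_pos: [0.4445, 0.0084, 0.1841]
tool_rot: [-0.009, 1.0, -0.0, 0.001]
ft_force: [0.1, -0.9, -0.6]
grip_width: 0.0
grasp_force: 0.0
```

```bash
python3 look.py v9 230 160 80 100 6
python3 - <<'E'
import cv2,numpy as np
a=cv2.imread('pics/v7.png');b=cv2.imread('pics/v9.png')
for i in(a,b):
    h=cv2.cvtColor(i,cv2.COLOR_BGR2HSV).astype(int)
    print([h[221,250].tolist(),h[257,276].tolist(),h[290,250].tolist()])
    for nm,m in(('disc',(h[...,0]>18)&(h[...,0]<30)&(h[...,1]>110)),('white',(h[...,1]<60)&(h[...,2]>150))):
        m=m.astype(np.uint8);m[:,:140]=0;m[:150]=0
        n,l,s,c=cv2.connectedComponentsWithStats(m);k=[j for j in range(1,n) if s[j,4]>300];print(nm,[(s[j].tolist(),c[j].round().tolist()) for j in k])
print('diff',np.abs(a.astype(int)-b).sum(2)[100:].__gt__(60).sum())
E
```

```text
[0.44043622 0.00830874 0.18345286] [-4.74643939 -1.17414922 -1.60620239] [-0.03916424  0.36489909  0.02796461]
[[19, 146, 129], [16, 114, 150], [16, 114, 132]]
disc [([223, 205, 58, 30, 1201], [251.0, 219.0])]
white [([261, 169, 42, 24, 635], [281.0, 179.0]), ([306, 190, 40, 28, 597], [328.0, 202.0]), ([165, 316, 150, 124, 10323], [243.0, 369.0])]
[[19, 145, 130], [16, 111, 149], [16, 114, 134]]
disc [([225, 204, 55, 32, 1170], [251.0, 219.0])]
white [([261, 168, 42, 26, 677], [280.0, 179.0]), ([306, 190, 40, 28, 582], [328.0, 202.0]), ([165, 316, 150, 124, 10298], [243.0, 369.0])]
diff 11982
```

The plate has not moved, so the push missed the block. I'll swing the arm aside and triangulate with both cameras.

jog_arm --motion '[{"x": 20,"y": 40,"z": -20,"spin": 0,"fingers": 1},{"x": 30,"y": 90,"z": -40,"spin": 0,"fingers": 1},{"x": 30,"y": 140,"z": -50,"spin": 0,"fingers": 1},{"x": 30,"y": 190,"z": -50,"spin": 0,"fingers": 1},{"x": 30,"y": 230,"z": -50,"spin": 0,"fingers": 1},{"x": 30,"y": 230,"z": -50,"spin": 0,"fingers": 1}]'

```text
clock: 15.45
eef_pos: [0.4111, 0.2403, 0.2327]
tool_rot: [-0.012, 1.0, 0.0, 0.0]
ft_force: [-0.7, -1.0, -0.1]
grip_width: -0.0
grasp_force: 0.0
```

Run:
```python
from h import *
import pickle
t=camera('top');s=camera('side');pickle.dump((t,s),open('d2.pkl','wb'))
f=lambda im,x,y,w,h,k:cv2.resize(im[y:y+h,x:x+w],(w*k,h*k),interpolation=cv2.INTER_CUBIC)
a=cv2.cvtColor(t['pixels'],cv2.COLOR_RGB2BGR);b=cv2.cvtColor(s['pixels'],cv2.COLOR_RGB2BGR)
cv2.imwrite('pics/v10.png',np.hstack([f(a,225,150,100,75,5)[:, :480],f(b,230,165,64,75,5)]))
print(readout.get_obs()['eef_pos'])
```

```text
[0.41105943 0.23787963 0.23268415]
```

View pics/v10.png

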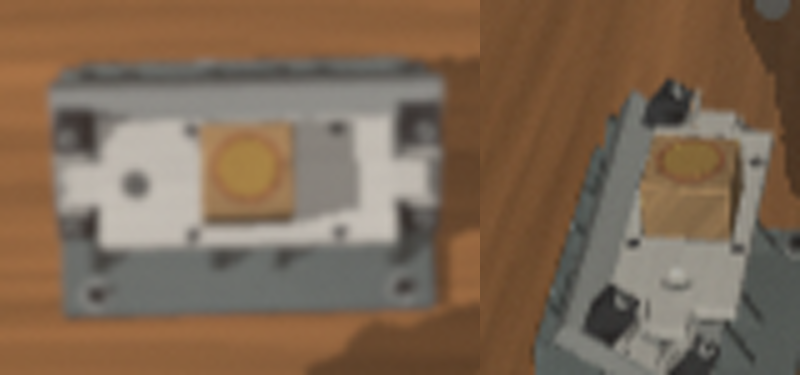

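Top view: the plate lies centred between the posts with its ears in the slots, the disc at (274,183) and the hole at (252,187). Side view: disc at (272,197). Now I'll fit its pose from both views.

Run:
```python
from h import *
import pickle
from scipy.optimize import least_squares
t,s=pickle.load(open('d2.pkl','rb'))
T=lambda u,v:(225+u/5,150+v/5); S=lambda u,v:(230+(u-480)/5,165+v/5)
def tri(a,b):
    o1,d1=ray(t,*a);o2,d2=ray(s,*b);A=np.stack([d1,-d2],1);k=np.linalg.lstsq(A,o2-o1,rcond=None)[0]
    p,q=o1+k[0]*d1,o2+k[1]*d2;return np.round(1000*(p+q)/2,1),round(1000*np.linalg.norm(p-q),1)
print('disc',tri(T(246,165),S(690,160)));print('hole',tri(T(136,184),S(676,279)))
print('blk -x+y top',tri(T(203,213),S(736,195)),'blk +x+y top',tri(T(203,123),S(645,187)))
print('corner -x+y',tri(T(100,247),S(735,320)))
print('screws',tri(T(192,131),S(633,243)),tri(T(193,236),S(737,248)))
C=np.array([.595,.0105,.085]);RB=(R.from_euler('z',.9,degrees=True)*R.from_euler('y',-35,degrees=True))
m=np.array([(0,0,46),(0,60,8),(-25,25,44),(25,25,44),(-35,80,8)])/1000.
a=np.array([T(246,165),T(136,184),T(203,213),T(203,123),T(100,247)]);b=np.array([S(690,160),S(676,279),S(736,195),S(645,187),S(735,320)])
def f(q):
    W=C+RB.apply(q[:3]/1000+R.from_euler('yz',q[3:],degrees=True).apply(m));return np.r_[(proj(t,W)-a).ravel(),(proj(s,W)-b).ravel()]
r=least_squares(f,[0,0,10,20,0.],loss='soft_l1');print(np.round(r.x,1),np.round(r.fun,1))
```

```text
disc (array([578.9,  11.1, 142.7]), np.float64(0.1))
hole (array([577. ,  70.7, 106.5]), np.float64(2.0))
blk -x+y top (array([551.9,  33.9, 138.6]), np.float64(4.1)) blk +x+y top (array([601.2,  33.7, 139.4]), np.float64(2.1))
corner -x+y (array([542.9,  90.7,  98. ]), np.float64(0.1))
screws (array([606.7,  40.2, 104.4]), np.float64(1.8)) (array([548.3,  39.9, 106. ]), np.float64(2.1))
[-6.3 -0.1 17.7 32.2  0.4] [ 0.3  0.6  0.2 -0.5 -0.3  0.7 -0.8  0.   0.4 -0.2  0.6  0.1  0.1  0.7
 -0.8  0.1 -0.8 -0.1  0.1 -1.4]
```

```bash
python3 - <<'E'
import cv2,numpy as np
for n in('v7','v8','v9'):
    i=cv2.imread(f'pics/{n}.png');h=cv2.cvtColor(i,cv2.COLOR_BGR2HSV).astype(int)
    for nm,m in(('wood',(h[...,0]>14)&(h[...,0]<30)&(h[...,1]>95)&(h[...,2]>120)),('white',(h[...,1]<60)&(h[...,2]>150)),('dark',h[...,2]<45)):
        m=m.astype(np.uint8);m[:,:140]=0;m[:100]=0
        _,l,s,c=cv2.connectedComponentsWithStats(m);print(n,nm,[(s[j].tolist()) for j in range(1,len(s)) if s[j,4]>500])
E
python3 -c "
from h import *
import pickle
t,s=pickle.load(open('d2.pkl','rb'))
print((proj(s,[[.5553,.0105,.1225],[.5553,.0105,.18],[.5553,.0215,.1225]])-(230,160))*6)"
```

```text
v7 wood [[194, 194, 117, 121, 10296]]
v7 white [[261, 169, 42, 24, 635], [306, 190, 40, 28, 597], [165, 316, 150, 124, 10323]]
v7 dark []
v8 wood [[194, 194, 106, 121, 9527]]
v8 white [[164, 316, 151, 123, 10129]]
v8 dark [[243, 100, 89, 123, 4224]]
v9 wood [[194, 194, 105, 121, 9943]]
v9 white [[261, 168, 42, 26, 677], [306, 190, 40, 28, 582], [165, 316, 150, 124, 10298]]
v9 dark []
[[304.36077618 259.6650533 ]
 [300.71134547 158.38002   ]
 [300.71522787 274.13733658]]
```

```bash
python3 - <<'E'
import cv2,numpy as np
a=cv2.imread('pics/v8.png').astype(int);b=cv2.imread('pics/v9.png').astype(int)
d=np.abs(a-b).sum(2)>70
for r in range(130,330,10):
    x=np.nonzero(d[r])[0]; print(r,(x.min(),x.max(),len(x)) if len(x) else None, a[r,[x[len(x)//2]]].tolist() if len(x) else '')
E
python3 -c "
from h import *
import pickle
t,s=pickle.load(open('d2.pkl','rb'))
for x in(.544,.5553,.566):
  print(x,((proj(s,[[x,.0105,.1225],[x,.0105,.14],[x,.0105,.16]])-(230,160))*6).round().tolist())
print(((proj(s,[[.552,.036,.141],[.552,.036,.105],[.552,-.014,.141],[.601,.036,.143]])-(230,160))*6).round().tolist())"
```

```text
130 (np.int64(205), np.int64(479), 142) [[37, 40, 44]]
140 (np.int64(246), np.int64(479), 122) [[29, 32, 38]]
150 (np.int64(250), np.int64(479), 129) [[26, 32, 37]]
160 (np.int64(250), np.int64(479), 132) [[28, 32, 38]]
170 (np.int64(253), np.int64(479), 123) [[26, 31, 38]]
180 (np.int64(243), np.int64(479), 110) [[29, 33, 40]]
190 (np.int64(240), np.int64(479), 111) [[35, 39, 44]]
200 (np.int64(279), np.int64(479), 77) [[101, 107, 107]]
210 (np.int64(279), np.int64(469), 54) [[29, 33, 39]]
220 (np.int64(278), np.int64(322), 35) [[40, 45, 48]]
230 (np.int64(306), np.int64(311), 6) [[84, 91, 93]]
240 (np.int64(313), np.int64(315), 3) [[56, 70, 79]]
250 None 
260 None 
270 None 
280 None 
290 None 
300 None 
310 None 
320 None 
0.544 [[329.0, 261.0], [328.0, 231.0], [327.0, 196.0]]
0.5553 [[304.0, 260.0], [303.0, 229.0], [302.0, 194.0]]
0.566 [[282.0, 258.0], [280.0, 228.0], [279.0, 193.0]]
[[302.0, 262.0], [304.0, 324.0], [318.0, 197.0], [195.0, 251.0]]
```

The difference image puts the shut fingertip at z≈0.143, just touching the block top, with the TCP reading 0.1225. So the real tips sit about 20 mm behind the TCP. I'll go back and press deeper.

jog_arm --motion '[{"x": -25,"y": -45,"z": 0,"spin": 0,"fingers": 1},{"x": -50,"y": -90,"z": 0,"spin": 0,"fingers": 1},{"x": -75,"y": -135,"z": 0,"spin": 0,"fingers": 1},{"x": -105,"y": -180,"z": 10,"spin": 0,"fingers": 1},{"x": -139,"y": -225,"z": 40,"spin": 0,"fingers": 1},{"x": -139,"y": -230,"z": 90,"spin": 0,"fingers": 1},{"x": -139,"y": -230,"z": 104,"spin": 0,"fingers": 1},{"x": -139,"y": -230,"z": 104,"spin": 0,"fingers": 1}]'

```text
clock: 16.55
eef_pos: [0.5536, 0.0101, 0.1286]
tool_rot: [-0.009, 1.0, 0.0, -0.001]
ft_force: [0.1, -0.1, 0.6]
grip_width: -0.0001
grasp_force: 0.0
```

jog_arm --motion '[{"x": -1,"y": 0,"z": 4,"spin": 0,"fingers": 1},{"x": -1,"y": 0,"z": 7,"spin": 0,"fingers": 1},{"x": -1,"y": 0,"z": 9,"spin": 0,"fingers": 1},{"x": -1,"y": 0,"z": 11,"spin": 0,"fingers": 1},{"x": -1,"y": 0,"z": 13,"spin": 0,"fingers": 1},{"x": -1,"y": 0,"z": 13,"spin": 0,"fingers": 1}]'

```text
clock: 17.3
eef_pos: [0.5543, 0.0109, 0.1179]
tool_rot: [-0.01, 1.0, 0.0, -0.0]
ft_force: [-8.3, -0.1, 12.6]
grip_width: 0.0001
grasp_force: 6.4
```

jog_arm --motion '[{"x": 0,"y": 0,"z": 2,"spin": 0,"fingers": 1},{"x": 0,"y": 0,"z": 4,"spin": 0,"fingers": 1},{"x": 0,"y": 0,"z": 6,"spin": 0,"fingers": 1},{"x": 0,"y": 0,"z": 6,"spin": 0,"fingers": 1}]'

```text
clock: 17.8
eef_pos: [0.5528, 0.0109, 0.1154]
tool_rot: [-0.01, 1.0, 0.0, -0.001]
ft_force: [-17.9, 0.7, 33.0]
grip_width: 0.0001
grasp_force: 17.1
```

jog_arm --motion '[{"x": 0,"y": 0,"z": 2,"spin": 0,"fingers": 1},{"x": 0,"y": 0,"z": 4,"spin": 0,"fingers": 1},{"x": 0,"y": 0,"z": 6,"spin": 0,"fingers": 1},{"x": 0,"y": 0,"z": 6,"spin": 0,"fingers": 1}]'

```text
clock: 18.3
eef_pos: [0.5561, 0.0107, 0.108]
tool_rot: [-0.01, 1.0, 0.0, 0.003]
ft_force: [-1.7, -1.0, 1.4]
grip_width: 0.0002
grasp_force: 2.1
```

jog_arm --motion '[{"x": 0,"y": 0,"z": 2,"spin": 0,"fingers": 1},{"x": 0,"y": 0,"z": 4,"spin": 0,"fingers": 1},{"x": 0,"y": 0,"z": 6,"spin": 0,"fingers": 1},{"x": 0,"y": 0,"z": 6,"spin": 0,"fingers": 1}]'

```text
clock: 18.8
eef_pos: [0.5552, 0.0105, 0.0967]
tool_rot: [-0.01, 1.0, 0.0, -0.001]
ft_force: [-1.9, -0.7, 0.3]
grip_width: 0.0002
grasp_force: 0.7
```

```bash
cat > bl.py <<'E'
import sys
from h import *
c=camera('side');i=cv2.cvtColor(c['pixels'],cv2.COLOR_RGB2BGR)
i=cv2.resize(i[160:260,230:310],(480,600),interpolation=cv2.INTER_CUBIC)
h=cv2.cvtColor(i,cv2.COLOR_BGR2HSV).astype(int)
for nm,m in(('wood',(h[...,0]>14)&(h[...,0]<30)&(h[...,1]>95)&(h[...,2]>100)),('disc',(h[...,0]>18)&(h[...,0]<30)&(h[...,1]>110)),('white',(h[...,1]<60)&(h[...,2]>140))):
    m=m.astype(np.uint8);m[:,:140]=0;m[:100]=0
    _,l,s,ce=cv2.connectedComponentsWithStats(m);print(nm,[(s[j].tolist(),ce[j].round().tolist()) for j in range(1,len(s)) if s[j,4]>400])
E
python3 bl.py
```

```text
wood [([188, 210, 129, 151, 7899], [250.0, 302.0]), ([249, 233, 54, 54, 1173], [270.0, 261.0])]
disc [([254, 235, 45, 44, 536], [268.0, 255.0])]
white [([166, 179, 78, 130, 2695], [199.0, 235.0]), ([150, 317, 134, 161, 10302], [217.0, 392.0])]
```

jog_arm --motion '[{"x": 0,"y": 0,"z": 2,"spin": 0,"fingers": 1},{"x": 0,"y": 0,"z": 4,"spin": 0,"fingers": 1},{"x": 0,"y": 0,"z": 5,"spin": 0,"fingers": 1},{"x": 0,"y": 0,"z": 5,"spin": 0,"fingers": 1}]'

```text
clock: 19.35
eef_pos: [0.5559, 0.0106, 0.0953]
tool_rot: [-0.01, 1.0, 0.0, 0.001]
ft_force: [-7.7, 1.0, 14.1]
grip_width: 0.0002
grasp_force: 7.9
```

jog_arm --motion '[{"x": 0,"y": 0,"z": -30,"spin": 0,"fingers": 1},{"x": 0,"y": 0,"z": -80,"spin": 0,"fingers": 1},{"x": 30,"y": 40,"z": -120,"spin": 0,"fingers": 1},{"x": 60,"y": 90,"z": -130,"spin": 0,"fingers": 1},{"x": 90,"y": 140,"z": -130,"spin": 0,"fingers": 1},{"x": 120,"y": 190,"z": -130,"spin": 0,"fingers": 0},{"x": 145,"y": 230,"z": -130,"spin": 0,"fingers": -1},{"x": 145,"y": 235,"z": -130,"spin": 0,"fingers": -1}]'

```text
clock: 20.35
eef_pos: [0.4053, 0.2453, 0.2231]
tool_rot: [-0.012, 1.0, 0.001, 0.001]
ft_force: [0.5, -0.2, -0.8]
grip_width: 0.0545
grasp_force: 0.0
```

```bash
python3 bl.py
cat > disc.py <<'E'
from h import *
def cen(c,box):
    x0,y0,x1,y1=box;k=6;i=cv2.resize(cv2.cvtColor(c['pixels'],cv2.COLOR_RGB2BGR)[y0:y1,x0:x1],None,fx=k,fy=k,interpolation=cv2.INTER_CUBIC)
    h=cv2.cvtColor(i,cv2.COLOR_BGR2HSV).astype(int);m=((h[...,0]>18)&(h[...,0]<30)&(h[...,1]>110)).astype(np.uint8)
    _,l,s,ce=cv2.connectedComponentsWithStats(m);j=1+np.argmax(s[1:,4]);
    bb=s[j];return (bb[0]+bb[2]/2)/k+x0,(bb[1]+bb[3]/2)/k+y0,s[j].tolist()
def tri(t,s,a,b):
    o1,d1=ray(t,*a);o2,d2=ray(s,*b);k=np.linalg.lstsq(np.stack([d1,-d2],1),o2-o1,rcond=None)[0]
    p,q=o1+k[0]*d1,o2+k[1]*d2;return np.round(1000*(p+q)/2,1),round(1000*np.linalg.norm(p-q),1)
E
python3 - <<'E'
from disc import *
import pickle
t0,s0=pickle.load(open('d2.pkl','rb'));bt=(262,170,290,200);bs=(255,185,292,225)
t=camera('top');s=camera('side');pickle.dump((t,s),open('d3.pkl','wb'))
for a,b in((t0,s0),(t,s)):
    x=cen(a,bt);y=cen(b,bs);print(x,y,tri(a,b,x[:2],y[:2]))
E
```

```text
wood [([188, 211, 139, 153, 10931], [259.0, 291.0])]
disc [([254, 240, 50, 43, 1142], [278.0, 260.0])]
white [([166, 179, 116, 132, 3712], [215.0, 227.0]), ([146, 314, 136, 164, 10179], [216.0, 392.0])]
(np.float64(274.6666666666667), np.float64(183.5), [49, 54, 54, 54, 1621]) (np.float64(272.1666666666667), np.float64(196.5), [74, 54, 58, 30, 1153]) (array([578. ,   9.9, 143.4]), np.float64(1.3))
(np.float64(276.5833333333333), np.float64(189.33333333333334), [72, 94, 31, 44, 735]) (np.float64(276.5), np.float64(203.5), [104, 90, 50, 42, 1133]) (array([567.6,   4.6, 115.9]), np.float64(1.5))
```

```bash
cat > edges.py <<'E'
from h import *
import pickle,sys
t,s=pickle.load(open(sys.argv[1],'rb'))
C=np.array([.595,.0105,.085]);RB=(R.from_euler('z',.9,degrees=True)*R.from_euler('y',-35,degrees=True)).as_matrix()
for nm,c in(('top',t),('side',s)):
    g=cv2.cvtColor(c['pixels'],cv2.COLOR_RGB2GRAY).astype(np.float32)
    def edge(a,b):
        k=np.linspace(0,1,161);P=np.array(a)+k[:,None]*(np.array(b)-np.array(a));uv=proj(c,C+(P/1000)@RB.T).astype(np.float32)
        q=cv2.remap(g,uv[:,0],uv[:,1],cv2.INTER_CUBIC).ravel();q=np.convolve(np.pad(q,8,mode='edge'),np.ones(17)/17,'valid');d=q[12:]-q[:-12];i=np.argmin(d);return np.round(P[i+6],1).tolist(),round(float(d[i]))
    for y in(-70,-50,-35,35,50,70): print(nm,y,'up',edge([25,y,8],[45,y,8]),'lo',edge([-25,y,8],[-45,y,8]))
E
python3 edges.py d3.pkl
```

```text
top -70 up ([33.2, -70.0, 8.0], -10) lo ([-36.5, -70.0, 8.0], -12)
top -50 up ([25.9, -50.0, 8.0], -9) lo ([-26.9, -50.0, 8.0], -11)
top -35 up ([33.6, -35.0, 8.0], -10) lo ([-43.2, -35.0, 8.0], -6)
top 35 up ([43.8, 35.0, 8.0], -6) lo ([-27.8, 35.0, 8.0], -7)
top 50 up ([33.1, 50.0, 8.0], -10) lo ([-39.9, 50.0, 8.0], -10)
top 70 up ([33.8, 70.0, 8.0], -9) lo ([-36.0, 70.0, 8.0], -9)
side -70 up ([35.5, -70.0, 8.0], -23) lo ([-39.1, -70.0, 8.0], -6)
side -50 up ([26.2, -50.0, 8.0], -22) lo ([-40.8, -50.0, 8.0], -10)
side -35 up ([35.1, -35.0, 8.0], -18) lo ([-35.1, -35.0, 8.0], -3)
side 35 up ([26.1, 35.0, 8.0], -9) lo ([-41.2, 35.0, 8.0], -8)
side 50 up ([34.9, 50.0, 8.0], -17) lo ([-41.0, 50.0, 8.0], -22)
side 70 up ([35.4, 70.0, 8.0], -15) lo ([-26.2, 70.0, 8.0], -19)
```

Edges and disc agree with the home pose to about 1–2 mm. To make sure both ends are seated, I'll press each end of the plate.

Run:
```python
from h import *
go([.567,.0635,.17],90.9);go([.567,.0635,.0684],90.9);go([.567,-.0425,.0684],90.9);print(yaw())
```

```text
move [-156.6 -182.3   53. ] spin 0.2 clock 20.5
move [-156.5 -182.3  154.6] spin 0.2 clock 20.5
move [-154.5 -288.3  154.6] spin 0.2 clock 20.5
91.10071016390148
```

jog_arm --motion '[{"x": -40,"y": -45,"z": 0,"spin": 0,"fingers": 1},{"x": -80,"y": -90,"z": 0,"spin": 0,"fingers": 1},{"x": -120,"y": -135,"z": 20,"spin": 0,"fingers": 1},{"x": -156,"y": -182,"z": 50,"spin": 0,"fingers": 1},{"x": -156,"y": -182,"z": 100,"spin": 0,"fingers": 1},{"x": -156,"y": -182,"z": 145,"spin": 0,"fingers": 1},{"x": -156,"y": -182,"z": 150,"spin": 0,"fingers": 1},{"x": -156,"y": -182,"z": 150,"spin": 0,"fingers": 1}]'

```text
clock: 21.5
eef_pos: [0.5665, 0.0629, 0.0737]
tool_rot: [-0.009, 1.0, -0.0, 0.001]
ft_force: [0.3, 1.2, 0.2]
grip_width: -0.0001
grasp_force: 0.0
```

jog_arm --motion '[{"x": 0,"y": 0,"z": 3,"spin": 0,"fingers": 1},{"x": 0,"y": 0,"z": 6,"spin": 0,"fingers": 1},{"x": 0,"y": 0,"z": 9,"spin": 0,"fingers": 1},{"x": 0,"y": 0,"z": 9,"spin": 0,"fingers": 1}]'

```text
clock: 22.0
eef_pos: [0.5654, 0.0638, 0.0638]
tool_rot: [-0.01, 1.0, -0.0, -0.0]
ft_force: [0.3, 0.1, 0.2]
grip_width: 0.0003
grasp_force: 0.0
```

jog_arm --motion '[{"x": 0,"y": 0,"z": 2,"spin": 0,"fingers": 1},{"x": 0,"y": 0,"z": 4,"spin": 0,"fingers": 1},{"x": 0,"y": 0,"z": 6,"spin": 0,"fingers": 1},{"x": 0,"y": 0,"z": 6,"spin": 0,"fingers": 1}]'

```text
clock: 22.5
eef_pos: [0.5662, 0.0637, 0.0599]
tool_rot: [-0.009, 1.0, -0.0, 0.001]
ft_force: [-3.4, -0.9, 10.8]
grip_width: 0.0002
grasp_force: 0.0
```

jog_arm --motion '[{"x": -1,"y": 0,"z": 2,"spin": 0,"fingers": 1},{"x": -1,"y": 0,"z": 3,"spin": 0,"fingers": 1},{"x": -1,"y": 0,"z": 3,"spin": 0,"fingers": 1}]'

```text
clock: 22.88
eef_pos: [0.5664, 0.0637, 0.0595]
tool_rot: [-0.009, 1.0, -0.0, 0.001]
ft_force: [-10.9, 0.0, 26.2]
grip_width: 0.0003
grasp_force: 3.7
```

jog_arm --motion '[{"x": 0,"y": 0,"z": -30,"spin": 0,"fingers": 1},{"x": 0,"y": 0,"z": -75,"spin": 0,"fingers": 1},{"x": 0,"y": -40,"z": -85,"spin": 0,"fingers": 1},{"x": 0,"y": -85,"z": -75,"spin": 0,"fingers": 1},{"x": 0,"y": -106,"z": -50,"spin": 0,"fingers": 1},{"x": 0,"y": -106,"z": -20,"spin": 0,"fingers": 1},{"x": 0,"y": -106,"z": -10,"spin": 0,"fingers": 1},{"x": 0,"y": -106,"z": -10,"spin": 0,"fingers": 1}]'

```text
clock: 23.88
eef_pos: [0.5681, -0.042, 0.0643]
tool_rot: [-0.01, 1.0, 0.0, -0.001]
ft_force: [-0.5, 0.0, 0.4]
grip_width: 0.0003
grasp_force: 0.0
```

jog_arm --motion '[{"x": 0,"y": 0,"z": 3,"spin": 0,"fingers": 1},{"x": 0,"y": 0,"z": 5,"spin": 0,"fingers": 1},{"x": 0,"y": 0,"z": 7,"spin": 0,"fingers": 1},{"x": 0,"y": 0,"z": 7,"spin": 0,"fingers": 1}]'

```text
clock: 24.38
eef_pos: [0.5698, -0.042, 0.0608]
tool_rot: [-0.01, 1.0, 0.0, 0.002]
ft_force: [-4.6, 0.1, 11.3]
grip_width: -0.0002
grasp_force: 0.5
```

jog_arm --motion '[{"x": 0,"y": 0,"z": 2,"spin": 0,"fingers": 1},{"x": 0,"y": 0,"z": 3,"spin": 0,"fingers": 1},{"x": 0,"y": 0,"z": 3,"spin": 0,"fingers": 1}]'

```text
clock: 24.75
eef_pos: [0.5692, -0.0426, 0.0599]
tool_rot: [-0.01, 1.0, -0.0, 0.002]
ft_force: [-10.0, -1.0, 22.4]
grip_width: 0.0001
grasp_force: 5.8
```

jog_arm --motion '[{"x": 0,"y": 0,"z": -30,"spin": 0,"fingers": 1},{"x": 0,"y": 0,"z": -80,"spin": 0,"fingers": 1},{"x": 40,"y": 30,"z": -120,"spin": 0,"fingers": 1},{"x": 80,"y": 70,"z": -145,"spin": 0,"fingers": 1},{"x": 130,"y": 100,"z": -155,"spin": 0,"fingers": -1},{"x": 170,"y": 140,"z": -155,"spin": 0,"fingers": -1},{"x": 190,"y": 190,"z": -155,"spin": 0,"fingers": -1},{"x": 200,"y": 210,"z": -155,"spin": 0,"fingers": -1}]'

```text
clock: 25.75
eef_pos: [0.3635, 0.1659, 0.2108]
tool_rot: [-0.011, 1.0, 0.001, 0.001]
ft_force: [0.6, -0.3, 0.5]
grip_width: 0.0722
grasp_force: 0.0
```

Run:
```python
from disc import *
import pickle
D=pickle.load(open('d0.pkl','rb'));t,s=D['top'],D['side']
# knob top/dark blob in initial images
for c,box in((t,(165,238,195,262)),(s,(312,272,336,302))):
    x0,y0,x1,y1=box;g=cv2.resize(c['pixels'][y0:y1,x0:x1],None,fx=4,fy=4,interpolation=cv2.INTER_CUBIC);h=cv2.cvtColor(g,cv2.COLOR_RGB2HSV).astype(int)
    m=((g.max(2)<62)&(g.max(2).astype(int)-g.min(2)<26)).astype(np.uint8)
    _,l,st,ce=cv2.connectedComponentsWithStats(m);print([((st[j]/4).round(1).tolist(),(ce[j]/4+(x0,y0)).round(1).tolist()) for j in range(1,len(st)) if st[j,4]>80])
o=readout.get_obs();print(o['eef_pos'],yaw(),o['joint_pos'])
for n,z in(('knobtop',.104),('mid',.089)): print(n,proj(t,[[.411,.264,z]]),proj(s,[[.411,.264,z]]))
```

```text
[([9.2, 6.5, 10.5, 8.8, 285.8], [179.4, 248.6])]
[([5.5, 5.2, 12.8, 16.0, 664.8], [324.0, 285.2])]
[0.36354342 0.16593917 0.21082715] 91.27442685489204 [ 4.27916509e-01  3.82511615e-02 -2.28388990e-01  1.30162251e+00
  3.52750654e-04  4.05675461e-01]
knobtop [[179.35370911 248.43571384]] [[325.25724913 279.22447293]]
mid [[180.58759424 248.67046583]] [[325.07159558 283.62852995]]
```

The plate is pressed home at both ends, with contact at the expected height. Next I'll fetch the pin, closing across the block's short side to stay clear of the gravers.

Run:
```python
from disc import *
import pickle
D=pickle.load(open('d0.pkl','rb'));t,s=D['top'],D['side'];print(tri(t,s,(179.4,248.6),(324,284)))
go([.412,.264,.17],169)
```

```text
(array([412.3, 266.9,  90.5]), np.float64(2.2))
move [-50.5  96.9  41.1] spin -77.7 clock 25.75
```

jog_arm --motion '[{"x": -8,"y": 12,"z": 0,"spin": -10,"fingers": -1},{"x": -16,"y": 25,"z": 0,"spin": -20,"fingers": -1},{"x": -24,"y": 38,"z": 0,"spin": -30,"fingers": -1},{"x": -32,"y": 52,"z": 0,"spin": -40,"fingers": -1},{"x": -40,"y": 66,"z": 0,"spin": -50,"fingers": -1},{"x": -46,"y": 80,"z": 0,"spin": -60,"fingers": -1},{"x": -50,"y": 92,"z": 10,"spin": -70,"fingers": -1},{"x": -50.5,"y": 98.4,"z": 20,"spin": -78,"fingers": -1}]'

```text
clock: 26.75
eef_pos: [0.4137, 0.2642, 0.1902]
tool_rot: [-0.639, 0.769, -0.0, 0.001]
ft_force: [-0.2, 0.3, -0.3]
grip_width: 0.0856
grasp_force: 0.0
```

Run:
```python
from h import *
c=camera('wrist')
go([.412,.2655,.062],169)
u,v=proj(c,[[.412,.2655,.104]])[0];print(u,v)
x0,y0=int(u)-60,int(v)-60
i=c['pixels'][max(y0,0):y0+120,x0:x0+120].astype(int);m=((i.max(2)<70)&(i.max(2)-i.min(2)<22)).astype(np.uint8)
m=cv2.morphologyEx(m,cv2.MORPH_OPEN,np.ones((5,5),np.uint8))
_,l,s,ce=cv2.connectedComponentsWithStats(m)
for j in range(1,len(s)):
    if s[j,4]>150: p=ce[j]+(x0,max(y0,0));print(s[j],p,onz(c,*p,.098),onz(c,p[0],max(y0,0)+s[j,1]+s[j,2]/2,.104))
```

```text
move [ -1.1   1.1 126.7] spin 0.6 clock 26.8
280.37589665197163 208.67388960572063
[  45   36   36   43 1269] [282.23246651 205.46335697] [0.41055187 0.26509974 0.098     ] [0.40985816 0.26099408 0.104     ]
```

jog_arm --motion '[{"x": -1,"y": 2,"z": 40,"spin": 0,"fingers": -1},{"x": -1,"y": 2,"z": 80,"spin": 0,"fingers": -1},{"x": -1,"y": 2,"z": 110,"spin": 0,"fingers": -1},{"x": -1,"y": 2,"z": 126,"spin": 0,"fingers": -1},{"x": -1,"y": 2,"z": 126,"spin": 0,"fingers": 0},{"x": -1,"y": 2,"z": 126,"spin": 0,"fingers": 1},{"x": -1,"y": 2,"z": 126,"spin": 0,"fingers": 1},{"x": -1,"y": 2,"z": 126,"spin": 0,"fingers": 1}]'

```text
clock: 27.8
eef_pos: [0.4121, 0.2652, 0.0651]
tool_rot: [-0.637, 0.771, 0.0, 0.001]
ft_force: [-1.3, -0.3, 5.2]
grip_width: 0.0237
grasp_force: 58.6
```

jog_arm --motion '[{"x": 0,"y": 0,"z": 0,"spin": 0,"fingers": 1},{"x": 0,"y": 0,"z": 0,"spin": 0,"fingers": 1},{"x": 0,"y": 0,"z": 0,"spin": 0,"fingers": 1},{"x": 0,"y": 0,"z": 0,"spin": 0,"fingers": 1}]'

```text
clock: 28.3
eef_pos: [0.4121, 0.2652, 0.0651]
tool_rot: [-0.637, 0.771, -0.0, 0.001]
ft_force: [-1.5, -0.7, 6.7]
grip_width: 0.0237
grasp_force: 58.7
```

jog_arm --motion '[{"x": 0,"y": 0,"z": -30,"spin": 0,"fingers": 1},{"x": 0,"y": 0,"z": -80,"spin": 0,"fingers": 1},{"x": 0,"y": 0,"z": -130,"spin": 0,"fingers": 1},{"x": 0,"y": 0,"z": -150,"spin": 0,"fingers": 1},{"x": 0,"y": 0,"z": -150,"spin": 0,"fingers": 1}]'

```text
clock: 28.92
eef_pos: [0.4125, 0.2652, 0.2155]
tool_rot: [-0.637, 0.771, -0.0, 0.002]
ft_force: [-0.9, -0.2, -1.2]
grip_width: 0.0236
grasp_force: 59.4
```

Run:
```python
from h import *
import pickle
C=np.array([.595,.0105,.085]);RB=(R.from_euler('z',.9,degrees=True)*R.from_euler('y',-35,degrees=True)).as_matrix()
t=camera('top');s=camera('side');pickle.dump((t,s),open('d4.pkl','wb'))
P=C+RB@[0,.06,.008];print(P)
for n,c in(('top',t),('side',s)):
    g=cv2.cvtColor(c['pixels'],cv2.COLOR_RGB2GRAY);u,v=proj(c,[P])[0];print(n,u,v);u,v=int(round(u)),int(round(v));print(g[v-6:v+7,u-7:u+8])
print(readout.get_obs()['grip_width'])
go([.555,.0705,.21],91)
```

```text
[0.58946952 0.07042052 0.09155322]
top 252.5309329377102 183.04964659556944
[[123 125 141 166 178 179 179 179 179 179 180 179 180 179 179]
 [123 126 140 165 177 179 180 179 178 179 179 178 179 178 178]
 [123 125 136 156 169 175 178 179 178 178 178 178 178 178 177]
 [125 126 129 139 149 161 167 170 175 177 179 178 178 178 178]
 [137 139 138 135 129 132 137 145 159 172 178 178 177 177 177]
 [159 164 162 144 118 103 100 109 135 163 175 178 178 177 177]
 [174 177 172 152 116  91  85  95 124 159 175 178 178 178 178]
 [181 181 177 157 122  98  94 110 140 165 177 181 181 181 181]
 [182 183 181 167 142 123 123 141 162 172 178 181 182 183 182]
 [182 183 182 178 166 156 158 169 178 180 181 181 181 182 182]
 [176 180 181 182 178 175 175 179 182 182 181 181 181 181 180]
 [162 171 177 179 181 180 181 181 182 181 181 181 181 181 180]
 [138 152 163 172 179 182 182 182 182 182 181 181 181 180 181]]
side 265.32425293838753 224.68621881105025
[[146 146 147 146 145 146 143 143 143 147 147 147 145 130 124]
 [147 146 146 145 145 147 144 144 143 146 148 146 146 145 147]
 [146 146 147 145 146 145 144 144 145 148 148 146 146 146 145]
 [132 145 146 145 144 141 141 149 151 147 148 148 147 146 146]
 [ 93 120 129 144 143 131 141 162 169 156 147 147 146 145 146]
 [ 79  68  82 121 134 130 149 166 182 170 149 148 145 146 145]
 [108  75  65  64 120 139 146 161 167 167 152 147 145 147 147]
 [106  77  55  96  97 138 138 141 154 137 154 147 146 149 147]
 [ 52  54  54 125  92 133 144 138 142 130 146 146 147 148 148]
 [ 53  51  53 141  94 143 145 149 149 148 146 146 147 149 148]
 [ 52  53  68 146 112 145 147 149 148 148 147 143 149 149 146]
 [ 49  65 100 137 136 144 145 147 150 149 147 145 146 145 141]
 [ 57  92 125 150 146 146 145 145 148 149 142 135 138 137 137]]
0.023237513394024637
move [ 162.9 -178.1    2.8] spin 78.1 clock 29.025
```

jog_arm --motion '[{"x": 18,"y": -20,"z": 0,"spin": 10,"fingers": 1},{"x": 38,"y": -42,"z": 0,"spin": 20,"fingers": 1},{"x": 60,"y": -65,"z": 0,"spin": 30,"fingers": 1},{"x": 82,"y": -88,"z": 0,"spin": 40,"fingers": 1},{"x": 104,"y": -112,"z": 0,"spin": 50,"fingers": 1},{"x": 126,"y": -136,"z": 0,"spin": 60,"fingers": 1},{"x": 148,"y": -160,"z": 0,"spin": 70,"fingers": 1},{"x": 163,"y": -178,"z": 0,"spin": 78,"fingers": 1}]'

```text
clock: 30.02
eef_pos: [0.5549, 0.0694, 0.2112]
tool_rot: [-0.007, 1.0, -0.0, -0.002]
ft_force: [0.6, -0.0, -1.4]
grip_width: 0.0235
grasp_force: 59.4
```

jog_arm --motion '[{"x": 0,"y": 0,"z": 0,"spin": 0,"fingers": 1},{"x": 0,"y": 0,"z": 0,"spin": 0,"fingers": 1}]'

```text
clock: 30.28
eef_pos: [0.5543, 0.0711, 0.2122]
tool_rot: [-0.01, 1.0, -0.0, -0.002]
ft_force: [-1.1, 0.1, -0.6]
grip_width: 0.0235
grasp_force: 59.4
```

Run:
```python
from h import *
go([.591,.0708,.163],91);print(readout.get_obs()['grip_width'])
```

```text
move [-36.9  -1.   49.1] spin 0.2 clock 30.275
0.02350197288257255
```

jog_arm --motion '[{"x": -20,"y": 0,"z": 15,"spin": 0,"fingers": 1},{"x": -37,"y": -0.5,"z": 35,"spin": 0,"fingers": 1},{"x": -37,"y": -0.5,"z": 48,"spin": 0,"fingers": 1},{"x": -37,"y": -0.5,"z": 48,"spin": 0,"fingers": 1},{"x": -37,"y": -0.5,"z": 48,"spin": 0,"fingers": 1}]'

```text
clock: 30.9
eef_pos: [0.592, 0.0714, 0.1666]
tool_rot: [-0.01, 1.0, 0.0, 0.0]
ft_force: [0.3, -0.2, -1.1]
grip_width: 0.0235
grasp_force: 59.4
```

Run:
```python
from h import *
import pickle
t,s0=pickle.load(open('d4.pkl','rb'));s=camera('side')
d=np.abs(s['pixels'].astype(int)-s0['pixels']).sum(2)
e=readout.get_obs()['eef_pos'];print(e)
q=proj(s,[e-[0,0,.051],e-[0,0,.027],e-[0,0,.005]]);print(q)
u,v=q[0].round().astype(int)
print(d[v-14:v+8,u-9:u+10])
go([.592,.0708,.1361],91)
```

```text
[0.59233581 0.07135935 0.16689514]
[[263.77674804 217.9143172 ]
 [263.32077475 210.93831013]
 [262.8933183  204.39858664]]
[[  2  54   9  27  78  71  63  22 112 130 132  46   9   3   6   3   3   2
    4]
 [  9  85  20  13  78  87  75  18 129 133 109  36   4   6   3   7   3   5
    2]
 [  1  79  46  23  73  79  52 111 142 128  50  34   2   2   2   2   2   6
    4]
 [  1 113  62  94  97  81  50 136 140  38 101   4   6   6   1   2   2   2
    1]
 [  1  76  72 150 180 141  21 102  87 134  77   7   3   4   2   4   2   1
    3]
 [  1   2  50  93 181 102  91 120  58 112   6   1   8   3   5   0   2   1
    1]
 [  4   1   2   3 152  93  85  72  62  73   9   1   0   6   0   6   1   0
    3]
 [  0   9   1   2 114  83  68  70  56  88   2   1   3   0   4   2   6   1
    6]
 [  7  11   2   0 103  69  42  69  58  47   7   2   3   4   2   2   5   0
    4]
 [  3   6   6   2  20 119  62  42  46  34   3   6   2   1   8   4   3   5
    1]
 [  3   2   7   2   6 135  78  74  53  33   9   2   6   1   0   6   5   3
    4]
 [  2   4   2   4   4 121  84  76 113  12   2   6   5   5   1   4   0   2
    3]
 [  2   4   4   2   2  48  77  68 143   8   3   7   6   4   5   4   2   3
    4]
 [  3   7   8   2   2   2  77  71 139   9   2   5   2   3   3   5   4   5
    4]
 [  1   4   3   3   5   4 119  83  93   9   5   5   5   0   4   3   3   0
    6]
 [  4   3   1   8   7   3  45  71  48   2   0   0   6   6   2   1   2   6
    4]
 [  3   2   2   9   6   2   0   5   7   5   3   1   1   2   1   2   5   8
    6]
 [  6   1   8   8   5   4   0   6   3   5   2   0   5   1   0   1   6   2
    0]
 [  1   8   2   4   4   4   4   2   1   1   2   2   2   3   1   9   1   1
    2]
 [  3   5   6   3  10   3   1   1   2   8   9   4   6   2   3   8   1   8
    4]
 [  3   4   1   0   7   5   1   1   0   1   5   1   8   3   7   4   4   1
    4]
 [  6   3   8   4   1   5   1   0   1   1   4   0   8   3   6   1   3   5
    3]]
move [ 0.4 -0.6 30.8] spin 0.1 clock 30.95
```

The difference image shows the pin upright, but about 4–5 mm upslope of the tool axis. I'll correct for that and lower the tip into the hole.

jog_arm --motion '[{"x": 2.5,"y": -0.5,"z": 4,"spin": 0,"fingers": 1},{"x": 4.8,"y": -0.5,"z": 10,"spin": 0,"fingers": 1},{"x": 4.8,"y": -0.5,"z": 16,"spin": 0,"fingers": 1},{"x": 4.8,"y": -0.5,"z": 20,"spin": 0,"fingers": 1},{"x": 4.8,"y": -0.5,"z": 24,"spin": 0,"fingers": 1},{"x": 4.8,"y": -0.5,"z": 24,"spin": 0,"fingers": 1}]'

```text
clock: 31.7
eef_pos: [0.5874, 0.0704, 0.1413]
tool_rot: [-0.009, 1.0, -0.0, -0.0]
ft_force: [-0.4, 0.4, -1.3]
grip_width: 0.0239
grasp_force: 59.4
```

jog_arm --motion '[{"x": 0,"y": 0,"z": 2,"spin": 0,"fingers": 1},{"x": 0,"y": 0,"z": 4,"spin": 0,"fingers": 1},{"x": 0,"y": 0,"z": 6,"spin": 0,"fingers": 1},{"x": 0,"y": 0,"z": 6,"spin": 0,"fingers": 1}]'

```text
clock: 32.2
eef_pos: [0.5873, 0.0704, 0.1355]
tool_rot: [-0.009, 1.0, -0.0, -0.0]
ft_force: [-1.3, -0.6, -0.6]
grip_width: 0.0233
grasp_force: 59.3
```

jog_arm --motion '[{"x": 3,"y": 0,"z": 0.5,"spin": 0,"fingers": 1},{"x": 6,"y": 0,"z": 1,"spin": 0,"fingers": 1},{"x": 9,"y": 0,"z": 1.5,"spin": 0,"fingers": 1},{"x": 12,"y": 0,"z": 2,"spin": 0,"fingers": 1},{"x": 12,"y": 0,"z": 2,"spin": 0,"fingers": 1}]'

```text
clock: 32.83
eef_pos: [0.5769, 0.0702, 0.1346]
tool_rot: [-0.009, 1.0, -0.0, 0.002]
ft_force: [4.3, -0.4, -0.2]
grip_width: 0.0234
grasp_force: 59.6
```

jog_arm --motion '[{"x": 3,"y": 0,"z": 1,"spin": 0,"fingers": 1},{"x": 6,"y": 0,"z": 2,"spin": 0,"fingers": 1},{"x": 9,"y": 0,"z": 3,"spin": 0,"fingers": 1},{"x": 12,"y": 0,"z": 4,"spin": 0,"fingers": 1},{"x": 12,"y": 0,"z": 4,"spin": 0,"fingers": 1}]'

```text
clock: 33.45
eef_pos: [0.5643, 0.0703, 0.131]
tool_rot: [-0.01, 1.0, 0.0, 0.001]
ft_force: [3.7, 0.4, 5.2]
grip_width: 0.0236
grasp_force: 61.4
```

jog_arm --motion '[{"x": 3,"y": 0,"z": 1.3,"spin": 0,"fingers": 1},{"x": 6,"y": 0,"z": 2.7,"spin": 0,"fingers": 1},{"x": 9,"y": 0,"z": 4.2,"spin": 0,"fingers": 1},{"x": 12,"y": 0,"z": 6,"spin": 0,"fingers": 1},{"x": 12,"y": 0,"z": 6,"spin": 0,"fingers": 1}]'

```text
clock: 34.08
eef_pos: [0.5513, 0.07, 0.1246]
tool_rot: [-0.01, 1.0, 0.0, 0.0]
ft_force: [1.7, 0.7, 6.4]
grip_width: 0.0238
grasp_force: 62.8
```

```bash
cat > pinmask.py <<'E'
from h import *
import pickle
t,s0=pickle.load(open('d4.pkl','rb'));s=camera('side')
d=np.abs(s['pixels'].astype(int)-s0['pixels']).sum(2)
e=readout.get_obs()['eef_pos'];print(e)
C=np.array([.595,.0105,.085]);RB=(R.from_euler('z',.9,degrees=True)*R.from_euler('y',-35,degrees=True)).as_matrix()
H=C+RB@[0,.0605,.008];n=RB[:,2]
for r in range(190,232):
    x=np.nonzero(d[r,245:300]>40)[0]+245
    if len(x): print(r,x.min(),x.max(),len(x), s['pixels'][r,int(x.mean())].tolist(),end=' | ')
print()
print('hole axis out 0,10,20,40 mm',proj(s,[H+n*k for k in(0,.01,.02,.04,.08)]).round(1).tolist())
E
python3 pinmask.py
```

```text
[0.55131218 0.07000977 0.1245647 ]
190 267 299 28 [62, 48, 37] | 191 267 299 29 [42, 35, 34] | 192 267 299 29 [46, 41, 39] | 193 267 299 28 [45, 40, 37] | 194 267 299 24 [47, 42, 40] | 195 262 299 24 [49, 43, 40] | 196 261 299 25 [41, 36, 32] | 197 264 299 25 [48, 43, 39] | 198 266 299 25 [48, 44, 40] | 199 265 299 26 [50, 45, 41] | 200 264 299 26 [48, 44, 40] | 201 264 299 27 [49, 44, 40] | 202 263 299 26 [47, 43, 39] | 203 259 299 27 [41, 37, 32] | 204 268 299 25 [40, 36, 32] | 205 266 299 25 [46, 40, 34] | 206 262 299 25 [69, 66, 60] | 207 258 299 24 [84, 76, 68] | 208 261 299 23 [96, 85, 74] | 209 257 299 24 [100, 91, 76] | 210 257 299 26 [55, 52, 50] | 211 268 299 27 [90, 91, 88] | 212 257 299 28 [105, 93, 78] | 213 256 299 29 [74, 71, 65] | 214 256 299 31 [123, 104, 81] | 215 266 299 30 [87, 91, 86] | 216 266 299 28 [80, 84, 80] | 217 255 299 26 [83, 85, 82] | 218 255 299 23 [80, 84, 79] | 219 267 299 22 [79, 83, 78] | 220 267 299 22 [81, 85, 81] | 221 254 299 22 [78, 81, 78] | 222 254 299 18 [77, 81, 77] | 223 266 299 19 [81, 85, 81] | 224 263 299 18 [61, 63, 61] | 225 262 299 17 [86, 91, 86] | 226 262 299 15 [74, 76, 74] | 227 262 299 12 [87, 92, 88] | 228 261 299 9 [82, 87, 82] | 229 261 299 4 [82, 86, 83] | 230 261 299 3 [81, 84, 81] | 231 260 299 6 [148, 144, 136] | 
hole axis out 0,10,20,40 mm [[265.3, 224.8], [267.2, 222.6], [269.2, 220.4], [273.2, 216.0], [281.3, 206.9]]
```

jog_arm --motion '[{"x": 3,"y": 0,"z": 2,"spin": 0,"fingers": 1},{"x": 5.5,"y": 0.3,"z": 4,"spin": 0,"fingers": 1},{"x": 4.5,"y": 0.3,"z": 6,"spin": 0,"fingers": 1},{"x": 2,"y": 0.3,"z": 9,"spin": 0,"fingers": 1},{"x": 2,"y": 0.3,"z": 9,"spin": 0,"fingers": 1}]'

```text
clock: 34.75
eef_pos: [0.5495, 0.07, 0.1193]
tool_rot: [-0.01, 1.0, 0.0, 0.002]
ft_force: [2.4, 0.1, 1.8]
grip_width: 0.0239
grasp_force: 62.5
```

jog_arm --motion '[{"x": -1,"y": 0,"z": 3,"spin": 0,"fingers": 1},{"x": -3,"y": 0,"z": 6,"spin": 0,"fingers": 1},{"x": -5,"y": 0,"z": 9,"spin": 0,"fingers": 1},{"x": -7,"y": 0,"z": 12,"spin": 0,"fingers": 1},{"x": -7,"y": 0,"z": 12,"spin": 0,"fingers": 1}]'

```text
clock: 35.38
eef_pos: [0.5574, 0.0699, 0.1027]
tool_rot: [-0.009, 1.0, -0.0, 0.0]
ft_force: [4.4, 0.1, 5.0]
grip_width: 0.0237
grasp_force: 62.1
```

jog_arm --motion '[{"x": -1,"y": 0,"z": 1.5,"spin": 0,"fingers": 1},{"x": -2,"y": 0,"z": 3,"spin": 0,"fingers": 1},{"x": -3,"y": 0,"z": 4.5,"spin": 0,"fingers": 1},{"x": -4,"y": 0,"z": 6,"spin": 0,"fingers": 1},{"x": -4,"y": 0,"z": 6,"spin": 0,"fingers": 1}]'

```text
clock: 36.0
eef_pos: [0.561, 0.07, 0.0977]
tool_rot: [-0.009, 1.0, -0.0, 0.0]
ft_force: [1.8, -2.0, 9.9]
grip_width: 0.0236
grasp_force: 62.6
```

jog_arm --motion '[{"x": -1,"y": 0,"z": 1.5,"spin": 0,"fingers": 1},{"x": -2,"y": 0,"z": 3,"spin": 0,"fingers": 1},{"x": -3,"y": 0,"z": 4.5,"spin": 0,"fingers": 1},{"x": -3,"y": 0,"z": 4.5,"spin": 0,"fingers": 1}]'

```text
clock: 36.5
eef_pos: [0.5625, 0.0702, 0.0924]
tool_rot: [-0.01, 1.0, -0.0, -0.001]
ft_force: [-1.7, -1.5, 9.5]
grip_width: 0.0235
grasp_force: 62.2
```

jog_arm --motion '[{"x": -1,"y": 0,"z": 1.5,"spin": 0,"fingers": 1},{"x": -2,"y": 0,"z": 3,"spin": 0,"fingers": 1},{"x": -3,"y": 0,"z": 4.5,"spin": 0,"fingers": 1},{"x": -3,"y": 0,"z": 4.5,"spin": 0,"fingers": 1}]'

```text
clock: 37.0
eef_pos: [0.5618, 0.0702, 0.0887]
tool_rot: [-0.01, 1.0, -0.0, -0.004]
ft_force: [-11.5, 0.0, 21.0]
grip_width: 0.0232
grasp_force: 64.2
```

Run:
```python
from h import *
o=readout.get_obs();print(o['eef_pos'],o['ft_force'],o['ft_torque'])
```

```text
[0.56181678 0.07019512 0.08870428] [-11.49205094   0.03605409  21.0325449 ] [-0.28978112  1.909282   -0.00788691]
```

jog_arm --motion '[{"x": 1,"y": 0,"z": -3,"spin": 0,"fingers": 1},{"x": 1,"y": 0,"z": -3,"spin": 0,"fingers": 0.18},{"x": 1,"y": 0,"z": -3,"spin": 0,"fingers": 0.18},{"x": 1,"y": 0,"z": -3,"spin": 0,"fingers": 0.18},{"x": 1,"y": 0,"z": -3,"spin": 0,"fingers": 0.18}]'

```text
clock: 37.62
eef_pos: [0.5653, 0.0704, 0.0903]
tool_rot: [-0.01, 1.0, -0.0, -0.001]
ft_force: [-0.0, -0.6, 0.7]
grip_width: 0.0348
grasp_force: 0.0
```

Run:
```python
from h import *
o=readout.get_obs();print(o['eef_pos'],o['ft_force'],o['grip_width'],o['grasp_force'])
```

```text
[0.56533605 0.0703573  0.09031772] [-0.00869838 -0.55855283  0.73095472] 0.03484459685580478 0.0
```

jog_arm --motion '[{"x": 0,"y": 0,"z": -20,"spin": 0,"fingers": 0.18},{"x": 0,"y": 0,"z": -50,"spin": 0,"fingers": 0.18},{"x": 0,"y": 0,"z": -70,"spin": 0,"fingers": 0.3},{"x": 11,"y": 0,"z": -70,"spin": 0,"fingers": 1},{"x": 11,"y": 0,"z": -70,"spin": 0,"fingers": 1},{"x": 11,"y": 0,"z": -70,"spin": 0,"fingers": 1}]'

```text
clock: 38.38
eef_pos: [0.5536, 0.0701, 0.1596]
tool_rot: [-0.01, 1.0, -0.0, -0.001]
ft_force: [0.5, 0.6, -0.8]
grip_width: -0.0001
grasp_force: 0.0
```

Run:
```python
from h import *
import pickle
s=camera('side');t,s0=pickle.load(open('d4.pkl','rb'))
C=np.array([.595,.0105,.085]);RB=(R.from_euler('z',.9,degrees=True)*R.from_euler('y',-35,degrees=True)).as_matrix()
H=C+RB@[0,.0605,.008];n=RB[:,2]
print('pred collar-bottom,collar top,knob bottom,mid,top',proj(s,[H+n*k for k in(0,.006,.014,.029,.044)]).round(1).tolist())
g=s['pixels'].astype(int);m=((g.max(2)<62)&(g.max(2)-g.min(2)<22)).astype(np.uint8);m[:205]=0
m=m[200:235,258:290];_,l,st,ce=cv2.connectedComponentsWithStats(m);print([(st[j].tolist(),(ce[j]+(258,200)).round(1).tolist()) for j in range(1,len(st)) if st[j,4]>8])
print(g.sum(2)[204:230,256:290]//3)
o=readout.get_obs();print(o['eef_pos'],o['grip_width'])
```

```text
pred collar-bottom,collar top,knob bottom,mid,top [[265.3, 224.8], [266.5, 223.5], [268.0, 221.8], [271.0, 218.5], [274.0, 215.1]]
[([7, 12, 14, 14, 122], [271.6, 218.8]), ([0, 26, 3, 6, 11], [258.8, 228.2])]
[[113 111 105 135 143 144 124  74  71  71  74 103 106 102 102  97  91  92
   94  92  94  93  75  92  92  78  90  96  75  83  86  85  82  82]
 [114 106 110 141 144 143 114  74  71  69  95 120 115 113 101 104  92  94
   93  96  93  91  94  93  94  80  92  90  82  85  86  84  82  82]
 [116 109 118 142 143 143  85  70  68  86 114 114 113 125 112 113 102  90
   92  97  93  96  92  91  90  76  90  75  75  84  86  85  82  83]
 [113 102 135 144 143 137  75  70  85 112 113 113 113 114 125 123 111 106
   90  88  92  97  87  85  81  82  93  77  60  79  84  85  83  82]
 [111 103 142 144 143 119  73  79 113 114 115 117 116 116 116 114 121 115
  109  94  85  83  88  80  83  89  95  85  67  59  83  84  81  82]
 [104 116 143 145 143 102  82 106 116 113 115 111 110 111 112 110 110 110
  121 105  99  92  90  87  91  92  96  91  83  61  78  84  81  81]
 [103 130 143 144 143  89 101 112 111 111 110
[... 2131 characters left out ...]
  35  90 121
  142 144 141 123 114 107  91  86  79  58  73  83  82  82  83  83]
 [ 51  77 103  76  53  92  96 124 129 121 115 108 103  81  82  89 143 145
  144 142 140 124 111 104  91  89  90  74  54  76  83  84  85  83]
 [ 52  52  53  53  53 123  91 128 131 127 121 114 111 109 107 140 145 144
  143 144 138 121 112  97  91  91  89  86  67  59  80  83  84  81]
 [ 50  52  52  52  53 136  93 140 138 135 127 111 111  99 116 144 143 144
  144 144 139 117 114  88  91  90  89  89  85  62  73  84  82  83]
 [ 52  51  51  51  68 143 111 143 142 145 140 123 125 115 145 145 144 140
  144 143 138 114 108  66  90  90  89  90  91  80  77  83  86  83]]
[0.55389741 0.07005734 0.15972699] 0.000175438139425025
```

The knob centroid at (271.6,218.8) matches the home prediction of (271.0,218.5). I'll press the knob to seat the collar.

jog_arm --motion '[{"x": 0,"y": 0.5,"z": 20,"spin": 0,"fingers": 1},{"x": 0,"y": 0.5,"z": 40,"spin": 0,"fingers": 1},{"x": 0,"y": 0.5,"z": 46,"spin": 0,"fingers": 1},{"x": 0,"y": 0.5,"z": 49,"spin": 0,"fingers": 1},{"x": 0,"y": 0.5,"z": 51,"spin": 0,"fingers": 1},{"x": 0,"y": 0.5,"z": 51,"spin": 0,"fingers": 1}]'

```text
clock: 39.17
eef_pos: [0.555, 0.0707, 0.1103]
tool_rot: [-0.009, 1.0, 0.0, 0.0]
ft_force: [0.5, 0.2, 0.4]
grip_width: -0.0003
grasp_force: 0.0
```

jog_arm --motion '[{"x": 0,"y": 0,"z": 2,"spin": 0,"fingers": 1},{"x": 0,"y": 0,"z": 4,"spin": 0,"fingers": 1},{"x": 0,"y": 0,"z": 4,"spin": 0,"fingers": 1}]'

```text
clock: 39.55
eef_pos: [0.5547, 0.0706, 0.1063]
tool_rot: [-0.01, 1.0, -0.0, 0.0]
ft_force: [-0.1, -0.6, 1.3]
grip_width: -0.0
grasp_force: 1.3
```

Just touching at the predicted home height (0.1063 against 0.107). A firmer push now.

jog_arm --motion '[{"x": -1,"y": 0,"z": 2,"spin": 0,"fingers": 1},{"x": -2,"y": 0,"z": 4,"spin": 0,"fingers": 1},{"x": -2.5,"y": 0,"z": 5.5,"spin": 0,"fingers": 1},{"x": -2.5,"y": 0,"z": 5.5,"spin": 0,"fingers": 1}]'

```text
clock: 40.05
eef_pos: [0.5566, 0.0707, 0.1061]
tool_rot: [-0.01, 1.0, 0.0, 0.001]
ft_force: [-14.0, -1.9, 31.6]
grip_width: -0.0002
grasp_force: 16.8
```

jog_arm --motion '[{"x": 0,"y": 0,"z": -20,"spin": 0,"fingers": 1},{"x": 0,"y": 0,"z": -70,"spin": 0,"fingers": 1},{"x": 50,"y": 20,"z": -110,"spin": 0,"fingers": 1},{"x": 100,"y": 60,"z": -120,"spin": 0,"fingers": 1},{"x": 150,"y": 110,"z": -120,"spin": 0,"fingers": 1},{"x": 165,"y": 150,"z": -120,"spin": 0,"fingers": 1},{"x": 165,"y": 150,"z": -120,"spin": 0,"fingers": 1}]'

```text
clock: 40.92
eef_pos: [0.3875, 0.2203, 0.2205]
tool_rot: [-0.013, 1.0, 0.0, 0.0]
ft_force: [0.2, -0.1, -0.3]
grip_width: -0.0002
grasp_force: 0.0
```

```bash
python3 bl.py
python3 - <<'E'
from h import *
import pickle
t=camera('top');s=camera('side');pickle.dump((t,s),open('d5.pkl','wb'))
C=np.array([.595,.0105,.085]);RB=(R.from_euler('z',.9,degrees=True)*R.from_euler('y',-35,degrees=True)).as_matrix()
K=C+RB@[0,.0605,.037]
for c in(t,s):
    u,v=proj(c,[K])[0];x0,y0=int(u)-12,int(v)-12;g=c['pixels'][y0:y0+24,x0:x0+24].astype(int)
    m=((g.max(2)<62)&(g.max(2)-g.min(2)<22)).astype(np.uint8);_,l,st,ce=cv2.connectedComponentsWithStats(m);j=1+np.argmax(st[1:,4]);print('knob pred',u.round(1),v.round(1),'seen',(ce[j]+(x0,y0)).round(1),st[j,4])
E
python3 edges.py d5.pkl | grep -E "up" | awk '{print $1,$2,$4,$8,$9}'
```

```text
wood [([188, 211, 138, 125, 8671], [258.0, 280.0])]
disc [([254, 241, 50, 40, 1113], [278.0, 261.0])]
white [([244, 178, 38, 43, 965], [262.0, 201.0]), ([166, 180, 76, 130, 2756], [200.0, 236.0]), ([148, 314, 67, 67, 2442], [181.0, 348.0]), ([177, 388, 105, 90, 3795], [227.0, 431.0])]
knob pred 252.1 187.3 seen [252.1 188.5] 72
knob pred 271.0 218.5 seen [271.5 218.6] 119
top -70 ([33.2, lo ([-36.5,
top -50 ([25.9, lo ([-27.0,
top -35 ([33.2, lo ([-43.2,
top 35 ([43.8, lo ([-42.8,
top 50 ([32.9, lo ([-39.9,
top 70 ([33.8, lo ([-43.6,
side -70 ([35.1, lo ([-39.4,
side -50 ([26.4, lo ([-31.4,
side -35 ([34.6, lo ([-26.9,
side 35 ([26.1, lo ([-41.0,
side 50 ([34.9, lo ([-40.9,
side 70 ([35.2, lo ([-26.4,
```

Everything matches home. One more cheap press on the upslope half of the block, since that edge hasn't been pressed directly.

```bash
python3 -c "
from h import *
go([.568,.0105,.16],91);go([.568,.0105,.11],91)"
```

```text
move [-174.5 -210.1   60.3] spin 0.1 clock 41.075
move [-174.5 -210.   110.3] spin 0.1 clock 41.075
```

jog_arm --motion '[{"x": -40,"y": -45,"z": 0,"spin": 0,"fingers": 1},{"x": -80,"y": -95,"z": 0,"spin": 0,"fingers": 1},{"x": -120,"y": -145,"z": 0,"spin": 0,"fingers": 1},{"x": -160,"y": -190,"z": 0,"spin": 0,"fingers": 1},{"x": -174.5,"y": -210,"z": 30,"spin": 0,"fingers": 1},{"x": -174.5,"y": -210,"z": 75,"spin": 0,"fingers": 1},{"x": -174.5,"y": -210,"z": 105,"spin": 0,"fingers": 1},{"x": -174.5,"y": -210,"z": 108,"spin": 0,"fingers": 1}]'

```text
clock: 42.08
eef_pos: [0.5656, 0.0087, 0.1092]
tool_rot: [-0.008, 1.0, -0.0, -0.003]
ft_force: [-0.5, 0.3, -0.2]
grip_width: 0.0001
grasp_force: 0.0
```

jog_arm --motion '[{"x": 0,"y": 0,"z": 3,"spin": 0,"fingers": 1},{"x": 0,"y": 0,"z": 6,"spin": 0,"fingers": 1},{"x": 0,"y": 0,"z": 8,"spin": 0,"fingers": 1},{"x": 0,"y": 0,"z": 8,"spin": 0,"fingers": 1}]'

```text
clock: 42.58
eef_pos: [0.568, 0.011, 0.1048]
tool_rot: [-0.01, 1.0, -0.0, 0.0]
ft_force: [0.1, 0.4, 0.1]
grip_width: -0.0002
grasp_force: 0.0
```

jog_arm --motion '[{"x": 0,"y": 0,"z": 2,"spin": 0,"fingers": 1},{"x": -1,"y": 0,"z": 4,"spin": 0,"fingers": 1},{"x": -1.5,"y": 0,"z": 5,"spin": 0,"fingers": 1},{"x": -1.5,"y": 0,"z": 5,"spin": 0,"fingers": 1}]'

```text
clock: 43.08
eef_pos: [0.5685, 0.011, 0.1038]
tool_rot: [-0.01, 1.0, 0.0, 0.001]
ft_force: [-10.8, -0.3, 23.1]
grip_width: -0.0
grasp_force: 12.8
```

The two contacts, (0.5559, 0.0955) and (0.5685, 0.1040), give a slope of 34°, parallel to the bed. A last bit of press, then I'll retract and hand in.

jog_arm --motion '[{"x": -0.5,"y": 0,"z": 1.2,"spin": 0,"fingers": 1},{"x": -0.5,"y": 0,"z": 1.2,"spin": 0,"fingers": 1},{"x": 0,"y": 0,"z": -25,"spin": 0,"fingers": 1},{"x": 0,"y": 0,"z": -70,"spin": 0,"fingers": 1},{"x": 40,"y": 0,"z": -90,"spin": 0,"fingers": 1},{"x": 90,"y": 0,"z": -90,"spin": 0,"fingers": 1},{"x": 90,"y": 0,"z": -90,"spin": 0,"fingers": 1}]'

```text
clock: 43.95
eef_pos: [0.4749, 0.0092, 0.1892]
tool_rot: [-0.01, 1.0, -0.0, -0.002]
ft_force: [0.4, 0.1, 0.0]
grip_width: 0.0002
grasp_force: 0.0
```

Run:
```python
from h import *
s=camera('side');C=np.array([.595,.0105,.085]);RB=(R.from_euler('z',.9,degrees=True)*R.from_euler('y',-35,degrees=True)).as_matrix()
g=s['pixels'][206:231,259:284].astype(int);m=((g.max(2)<62)&(g.max(2)-g.min(2)<22)).astype(np.uint8);_,l,st,ce=cv2.connectedComponentsWithStats(m);j=1+np.argmax(st[1:,4]);print(ce[j]+(259,206))
print(readout.get_obs()['eef_pos'],readout.get_obs()['clock']);print(bot.job_done())
```

```text
[271.48333333 218.56666667]
[0.47783206 0.00924893 0.18971055] 44.0
the job is handed in; nothing more can be done
None
```

The job was handed in at 44.0 s with the plate pressed flat in the clips, the pin pushed home through plate and bed, and the arm clear of everything; contact heights and camera positions matched the home pose to within a few mm, and the judge's verdict was not shown.

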